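Load the engraver with name plaques, select brass and start it

TASK

Get the engraver ready for the next batch and start it. Put the chip brush and the red focus gauge that were left on the engraver bed back inside their yellow outlines on the two black rubber mats, lying the same way up as now, and lay every plaque that is waiting on the green felt on the bed, brass side up, one to a station, each pushed fully home against the blue back fence and its station's two blue side pins; set the material dial to the yellow mark (brass). With all that in place, press the green start button fully down and let it go, leaving everything home and in place; do not press start at any other dial setting, and do not disturb the thread cones or the dye jar.

Things in the scene. Friction and masses are not known exactly. Their poses are not given: they have to be found in the camera images.
- engraver: Fixed flat-bed engraver. Origin on the bench under its middle; x away from the robot, y left at yaw 0; yaw up to 0.08. Frame x -170..200, y -190..190, rails 20 wide, tops 55 above the bench, round a slotted aluminium bed (top 14 above the bench, x -150..180, y -170..170). Blue fence: face at x = 90, 10 above the bed. Parked gantry and black head from x = 113 on, up to 133 above the bench.
- station1 (a point): Station 1 (left, +y), on the bed's top: where a plaque's origin lies when it is fully home, its length along x, an end on the fence (75 ahead, +x) and its -y long edge (at y = -20) on two blue pins, 10 diameter, 10 tall, at x = 55 and -60, y = -25 from here. Axes as the engraver's. Stations are 100 apart in y.
- station2 (a point): Station 2 (middle), on the bed's top: where a plaque's origin lies when it is fully home, its length along x, an end on the fence (75 ahead, +x) and its -y long edge (at y = -20) on two blue pins, 10 diameter, 10 tall, at x = 55 and -60, y = -25 from here. Axes as the engraver's. Stations are 100 apart in y.
- station3 (a point): Station 3 (right, -y), on the bed's top: where a plaque's origin lies when it is fully home, its length along x, an end on the fence (75 ahead, +x) and its -y long edge (at y = -20) on two blue pins, 10 diameter, 10 tall, at x = 55 and -60, y = -25 from here. Axes as the engraver's. Stations are 100 apart in y.
- plaque1: Name plaque: dark wood 150 (its x) by 40 (y) by 16 thick, brass plate on top (17 in all), 0.13 to 0.25 kg; either end may go to the fence. Origin at the centre of its underside. At first brass up on the green felt, length roughly along world y. Two or three are present; an absent one reads None.
- plaque2: Name plaque: dark wood 150 (its x) by 40 (y) by 16 thick, brass plate on top (17 in all), 0.13 to 0.25 kg; either end may go to the fence. Origin at the centre of its underside. At first brass up on the green felt, length roughly along world y. Two or three are present; an absent one reads None.
- plaque3: Name plaque: dark wood 150 (its x) by 40 (y) by 16 thick, brass plate on top (17 in all), 0.13 to 0.25 kg; either end may go to the fence. Origin at the centre of its underside. At first brass up on the green felt, length roughly along world y. Two or three are present; an absent one reads None.
- brush: Chip brush, lies flat, 170 (its x) by 46 by 14 to 16 thick, 80 g. Origin at the middle of its underside. Wooden handle, 26 wide (y), 14 thick, x -86..0; steel ferrule to x = 30 and dark bristles to x = 84, both 46 wide. Balances near its origin. At first on the engraver bed in the lane of station 2 between the pins, bristles towards the fence.
- brush_grip (a point): The place to pinch the brush's handle across its 26 mm width: 12 behind its origin, 7 above its underside.
- brush_mat: Black rubber mat 190 (its x, roughly along world y) by 70 by 3 thick, fixed to the bench, with a yellow painted outline 182 by 59 centred on it. The brush belongs here, centred in the outline, length along the mat's x (either way round). Origin under its centre; top 3 above the bench.
- gauge: Red stepped focus gauge, solid aluminium, 60 (its x) by 30 (y), three steps each 20 long: 24 high (x -30..-10), 16 high (x -10..10), 8 high (x 10..30), 90 g. Origin at the centre of its underside; pinch it across y about x = -10. At first right way up on the engraver bed in the lane of station 1.
- gauge_mat: Small black rubber mat 90 (its x) by 60 by 3 thick, fixed to the bench, with a yellow painted outline 68 by 38 centred on it: the place of the focus gauge, centred, its length along the mat's x (either way round). Origin under its centre; top 3 above the bench.
- felt: Green felt mat 330 (its x) by 190 by 3 thick, fixed to the bench, where the plaques wait. Origin under its centre.
- control: Grey control unit 160 (its x) by 100 by 70 high, fixed to the bench, top 71 above the bench. Origin under its centre. The dial is at x = -35, the start button at x = +45.
- dial (a joint): Material dial, rad, growing clockwise from above, from 0 to 2.79. Spring detents at 0 (white mark), 0.698 (blue), 1.396 (red), 2.094 (yellow, brass) and 2.793 (grey): let go within 0.25 of one, it clicks home by itself. Turning it over a crest takes up to about 0.1 N m.
- dial_grip (a point): On the dial's vertical axis, 106 above the bench: TCP place to pinch the grip bar (48 long, 14 wide, top 5 above here; round skirt of radius 26 begins 21 below). Turns with the dial. Bar and white pointer lie 1.396 rad counter-clockwise of the point's x axis: the pointer heads to the control unit's yaw + 1.396 - the dial's value (0 yaw is away from the robot).
- start (a joint): Green start button, m of travel: 0 released, 0.006 fully down; springs back. About 5 N takes it fully down.
- start_top (a point): Centre of the start button's top, 14 radius, moving with it, 92.5 above the bench when released; press straight down.
- thread_black: Bystander: cone of black thread, 76 diameter, 117 tall, standing. Leave it alone.
- thread_brown: Bystander: cone of brown thread, 76 diameter, 117 tall, standing. Leave it alone.
- dye: Bystander: amber jar of leather dye with a black cap, 60 diameter, 120 tall, standing. Leave it alone.
Things that resemble listed ones, but are neither listed nor needed, are in the scene too. Leave any turquoise look-alike of the plaque1 alone. Leave any white look-alike of the gauge_mat alone.

How it is judged:
By the outcome, as a careful person would: the job done as asked, in the order asked, and still so for the second after the job is handed in, with the robot touching nothing.
Of plaque1, plaque2, plaque3 only 2 to 3 are there at a start; the rules pass over those that are not, and their reading is None.
At some moment in a run one of plaque1, plaque2, plaque3, brush may be knocked a few centimetres aside while the robot is not near it.
Once in a run the grip may slacken for a moment while it holds something.
It also fails if it takes over 210 s, if anything falls off the work surface, if the arm or the gripper's body presses on something with over 40 N, if the wrist force passes 120 N, or if a joint passes its speed limit or range.

ROBOT

A 6-joint arm with a two-finger parallel gripper is mounted at the origin on the work surface. World frame = base frame: x ahead of the robot, y to its left, z up, the work surface at z = 0. Lengths are in m, angles in degrees, forces in N, time in s.
With the tool pointing down it reaches from about 0.3 to 0.75 m from the base axis. Payload 8.5 kg.
Tool frame: the origin (TCP) lies between the finger pads, 19 mm behind the fingertips; this is the grasp point; z points along the fingers, y is the line along which they close (so a half turn about z gives the same grasp; the last joint's range is limited). The gripper opens to 85 mm and grips with 20 to 120 N. Pads are 22 mm wide; open, the fingers measure 114 mm over their backs; the gripper's body (76 mm by 85 mm) begins 54 mm behind the grasp point. The pads swing forward as they close: fully open they stand 13 mm farther back than shut.
Start: joints at [-89.169, 21.807, 74.336, -0, 83.858, -12.336], TCP at [0.125, -0.536, 0.25] pointing down, gripper open.
Joint ranges: [-178.18, 178.18], [-50.72, 133.34], [12.68, 142.11], [-81.47, 261.47], [9.98, 163.14], [-165.26, 165.26]. Speed limits (degrees/s): [136.94, 136.94, 180, 180, 180, 180].

INTERFACE

Orientations are given as a 3x3 rotation matrix whose columns are the frame's x, y, z axes.
In Python, from rig import observe, optics, order, spotter gives the robot as it stands.
- The arm moves only by the tool move_arm, never from a script. Its argument "series" is text: rows parted by semicolons, each of 5 numbers parted by spaces: the shift along the tool's x, y, z in cm, then the turn about the tool's z in degrees, then the opening, from -1 (shut) to 1 (fully open). A call has 1 to 8 rows; each row is the pose to reach, as a shift and turn from the pose commanded when the call began, along the tool's axes at that moment; what a row does not reach only later rows make up. A row lasts 1/8 s, in which the tool goes at most 62.5 mm and 10.7 degrees, less where a joint would pass 70% of its speed; a pose out of reach is approached as far as the arm can. A call with a gripper value outside its range is refused whole. The fingers move at their own pace and stop on an object; "force" is the grip in N (left out, the last holds). Time passes only in rows, so rows that repeat a pose let the fingers close. It gives the time, the measured TCP pose, the force, the opening and the grip force at its end, in the units of the state.
- observe(): the state, without advancing time (a new reading comes with each control period).
- optics.get_image(name): name is "scene" or "top" or "wrist"; returns a dict with "pixels" (400x640x3 uint8, blue, green, red), "camera_matrix" (3x3 intrinsics, pixels), "dist" ([k1, k2, p1, p2, k3] as OpenCV has them; the pictures are not rectified), "rvec" (rotation vector, rad) and "tvec" (3), from world to camera coordinates, as OpenCV has them. Camera axes: x right, y down, z forward; pixel columns grow to the right and rows downward; lengths in m; the calibration is good to about 2 mm. A picture is of the moment at which its call begins. There is no depth.
- order.close_job(): hands the job in; it is judged then, once.
Trained networks look in the newest picture that a camera, given by its name, has taken for a name from the list of things; names that differ only in an ending like _2 or _b are one class to them, and where a whole thing is asked for, a point or a joint stands for the part that bears it (a point fixed in the world has none). Each returns a list of dicts, best first, with "score" (0 to 1); they miss things now and then, are a little off and sometimes report something else, mostly with a low value. They report only what shows in the picture. A call takes as long as a camera call. They do not tell look-alikes from the thing itself.
- spotter.find_in(thing, camera): "point" ([x, y, z] in m, in world coordinates, good to about 4 mm: the middle of the surface that is visible of it).
- spotter.cut_out(thing, camera): "pixels" (400x640 bool, what is visible of it).
- spotter.mark_of(thing, camera): "point" ([x, y, z] in m, in world coordinates, good to about 4 mm: a listed point, or the origin of a listed thing).
The state is a dict: "time_s": time; "q": joint angles; "qvel": joint speeds; "joint_efforts": joint torques, N m; "position": TCP position; "tool_rot": TCP orientation; "ft_force": force on the tool from outside, world axes, zero at the start; "wrist_torque": the same for the moment, N m; "grip_width": finger opening in m; "gripper_force": force on a finger pad.
Only numpy, scipy, OpenCV 4.12 (cv2) and the standard library are available. Lean on these libraries where they do the work, as an engineer would, in place of code of your own. Each camera call takes 0.05 s, during which the arm holds its last target. There are 200 camera calls.

## Working session

There is one attempt and no reset: what is moved stays moved. The work goes in short steps, Python scripts to look and compute and a tool call to move; the robot and the scene stay as the last step left them, time stands still between calls to the robot, and variables do not carry over. Pictures are saved under pics/ and viewed, at most 14 in all, crops included, and the job is handed in when it is done.

Besides the shell and the picture viewer there is one more tool, called after "Emit:" as name(argument=value, ...), one argument or row to a line, values as JSON. move_arm: Moves the arm, as the interface text tells. Its arguments: {"type":"object","properties":{"series":{"type":"string"},"force":{"type":"number"}},"required":["series"]}

```bash
mkdir -p pics; ls
cat > h.py <<'E'
import numpy as np, cv2
from rig import observe, optics, order, spotter
def grab(n,f=None):
    im=optics.get_image(n)
    if f: cv2.imwrite('pics/'+f,im['pixels'])
    return im
def proj(im,P):
    return cv2.projectPoints(np.array(P,float).reshape(-1,3),np.array(im['rvec'],float),np.array(im['tvec'],float),np.array(im['camera_matrix'],float),np.array(im['dist'],float))[0].reshape(-1,2)
def ray(im,uv):
    K=np.array(im['camera_matrix'],float);d=np.array(im['dist'],float)
    p=cv2.undistortPoints(np.array(uv,float).reshape(-1,1,2),K,d).reshape(-1,2)
    R=cv2.Rodrigues(np.array(im['rvec'],float))[0];t=np.array(im['tvec'],float).ravel()
    return -R.T@t,np.c_[p,np.ones(len(p))]@R
def atz(im,uv,z):
    c,D=ray(im,uv); return c+D*((z-c[2])/D[:,2:3])
E
python3 - <<'E'
from h import *
np.set_printoptions(precision=4,suppress=True)
a=grab('top','t0.png');b=grab('scene','s0.png')
print(observe())
for n in ['engraver','plaque1','brush','brush_mat','gauge','gauge_mat','felt','control','dial','start','dye','thread_black','thread_brown']:
  for c in ['top','scene']:
    print(n,c,[(round(r['score'],2),np.round(r['point'],3).tolist(),) for r in spotter.mark_of(n,c)][:5])
for n in ['station1','station2','station3','dial_grip','start_top','brush_grip']:
    print(n,[(round(r['score'],2),np.round(r['point'],3).tolist(),) for r in spotter.mark_of(n,'top')][:5])
E
```

```text
pics
{'time_s': 0.1, 'q': array([-89.1697,  21.8368,  74.3796,   0.0004,  83.8572, -12.3373]), 'qvel': array([ 0.0168, -0.0793,  0.0187, -0.0483, -0.0016,  0.0256]), 'joint_efforts': array([  0.0024, -44.9224, -23.1658,  -0.0002,   0.0037,   0.    ]), 'position': array([ 0.1253, -0.5353,  0.2495]), 'tool_rot': array([[ 0.9737,  0.2278, -0.    ],
       [ 0.2278, -0.9737,  0.0013],
       [ 0.0003, -0.0013, -1.    ]]), 'ft_force': array([-0.5807, -0.8598,  0.0473]), 'wrist_torque': array([-0.0067, -0.0239, -0.0171]), 'gripper_force': 0.0, 'grip_width': 0.08533565989822445}
engraver top [(0.68, [0.523, 0.028, -0.0]), (0.32, [0.414, -0.304, -0.001])]
engraver scene [(0.93, [0.524, 0.028, -0.002]), (0.34, [0.268, -0.334, -0.001])]
plaque1 top [(0.9, [0.487, 0.346, 0.002]), (0.84, [0.596, 0.358, 0.002]), (0.75, [0.38, 0.361, 0.006]), (0.62, [0.446, 0.585, 0.002]), (0.59, [0.457, -0.304, 0.091])]
plaque1 scene [(0.84, [0.38, 0.363, 0.004]), (0.75, [0.592, 0.361, 0.004]), (0.71, [0.492, 0.342, -0.002]), (0.63, [0.443, 0.581, 0.002])]
brush top [(0.62, [0.514, 0.036, 0.014])]
brush scene [(0
[... 194 characters left out ...]
.134, 0.015])]
gauge_mat top [(0.8, [0.401, -0.59, -0.002]), (0.79, [0.48, -0.45, -0.002])]
gauge_mat scene [(0.85, [0.478, -0.45, -0.001]), (0.55, [0.4, -0.59, 0.001])]
felt top [(0.97, [0.494, 0.361, 0.0]), (0.62, [0.596, 0.36, 0.002]), (0.5, [0.526, 0.028, -0.001])]
felt scene [(0.67, [0.495, 0.356, 0.0])]
control top [(0.65, [0.414, -0.305, 0.0]), (0.46, [0.593, 0.359, 0.006])]
control scene [(0.63, [0.417, -0.304, -0.002]), (0.21, [0.493, 0.354, -0.0])]Traceback (most recent call last):
  File "<stdin>", line 7, in <module>
ValueError: it knows: brush, brush_grip, brush_mat, control, dial_grip, dye, engraver, felt, gauge, gauge_mat, plaque, start_top, station, thread_black, thread_brown
```

Run:
```python
from h import *
for n in ['dial_grip','start_top','brush_grip','station','dye','thread_black','thread_brown']:
  for c in ['top','scene']:
    try: print(n,c,[(round(r['score'],2),np.round(r['point'],3).tolist(),) for r in spotter.mark_of(n,c)][:5])
    except Exception as e: print(e)
```

```text
dial_grip top [(0.58, [0.377, -0.309, 0.104])]
dial_grip scene [(0.54, [0.377, -0.307, 0.104])]
start_top top [(0.63, [0.458, -0.305, 0.093])]
start_top scene [(0.65, [0.42, -0.305, -0.004]), (0.46, [0.481, -0.45, -0.002]), (0.45, [0.456, -0.3, 0.092])]
brush_grip top [(0.59, [0.499, 0.034, 0.02])]
brush_grip scene [(0.56, [0.508, 0.038, 0.022])]
station top [(0.82, [0.528, -0.092, 0.013]), (0.81, [0.539, 0.01, 0.012]), (0.75, [0.548, 0.113, 0.013]), (0.26, [0.593, 0.362, 0.003])]
station scene [(0.81, [0.548, 0.11, 0.013]), (0.79, [0.538, 0.012, 0.015]), (0.61, [0.527, -0.089, 0.015]), (0.36, [0.373, -0.307, 0.1])]
dye top [(0.86, [0.736, -0.273, 0.0]), (0.45, [0.529, -0.092, 0.014])]
dye scene [(0.75, [0.735, -0.276, -0.0]), (0.63, [0.535, 0.013, 0.015])]
thread_black top [(0.61, [0.715, 0.301, 0.003])]
thread_black scene [(0.67, [0.712, 0.307, 0.004]), (0.45, [0.458, -0.304, 0.094])]
thread_brown top [(0.37, [0.27, -0.34, -0.003]), (0.32, [0.591, 0.359, 0.002])]
thread_brown scene [(0.75, [0.268, -0.336, 0.0])]
```

View pics/t0.png

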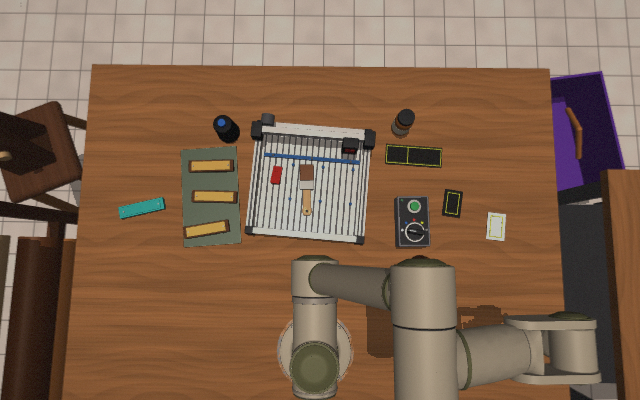

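View pics/s0.png

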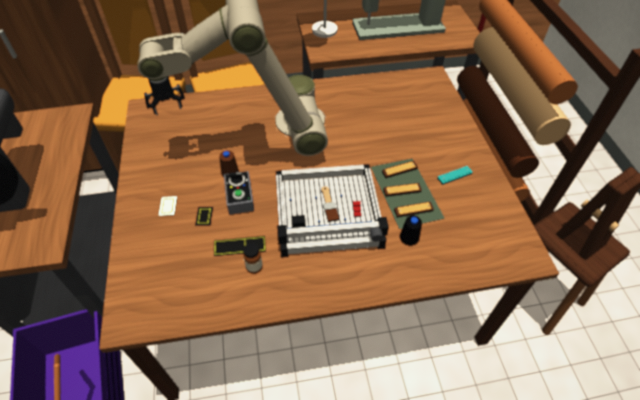

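The pictures show three plaques on the felt, at top-view (211,166), (214,197) and (206,229). A turquoise look-alike is at (141,208). The gauge is at (277,175) and the brush at (307,190). The gauge mat could be the black one at (453,203) or the white one at (496,227). The black one fits the text, and I'll confirm it up close. Next I'll work out the wrist camera geometry and plan moves.

```bash
cat >> h.py <<'E'
def yaw(): 
    R=observe()['tool_rot']; return np.degrees(np.arctan2(R[1,0],R[0,0]))
def to(x,y,z,psi,frm=None):
    """shift (cm, tool axes) and turn (deg) from the present pose (or frm=(x,y,z,psi)) to the pose given"""
    if frm is None:
        o=observe(); p=np.array(o['position']);a=yaw()
    else: p=np.array(frm[:3]);a=frm[3]
    a0=np.radians(a); d=np.array([x,y,z])-p
    R=np.array([[np.cos(a0),np.sin(a0),0],[np.sin(a0),-np.cos(a0),0],[0,0,-1]])
    s=R.T@d*100; t=-(psi-a); t=(t+180)%360-180
    print('to',np.round([x,y,z,psi],3),'shift',np.round(s,2),'turn',round(t,1),'rows>=',int(np.ceil(max(np.linalg.norm(s)/6.25,abs(t)/10.7))))
def mask_rect(th,cam,im,z,near=None,k=0):
    """centre, yaw, sizes of a cut-out's outline put on the plane z"""
    out=[]
    for r in spotter.cut_out(th,cam):
        m=r['pixels'].astype(np.uint8)
        if m.sum()<20: continue
        cs=max(cv2.findContours(m,cv2.RETR_EXTERNAL,cv2.CHAIN_APPROX_NONE)[0],key=len).reshape(-1,2)
        W=atz(im,cs,z)[:,:2]*1000
        (c,s,a)=cv2.minAreaRect(W.astype(np.float32))
        if s[0]<s[1]: a+=90; s=s[::-1]
        out.append((round(r['score'],2),np.round(np.array(c)/1000,4),round((a+90)%180-90,1),np.round(s,0)))
    return out
E
python3 - <<'E'
from h import *
im=grab('wrist')
c,D=ray(im,[[320,200],[640,200],[320,0]]);print(c,D)
print(im['camera_matrix'])
to(0.42,0.06,0.36,0)
t=grab('top')
for n,z in [('plaque',.02),('gauge',.03),('brush',.029),('felt',.003),('brush_mat',.003),('gauge_mat',.003),('control',.071),('engraver',.05)]: print(n,mask_rect(n,'top',t,z))
E
```

```text
[ 0.19984212 -0.51874211  0.37271203] [[-0.2753487  -0.06181808 -0.95954299]
 [-0.02735739 -1.11299173 -0.95890407]
 [ 0.32793318  0.07972752 -1.15440488]]
[[315.55200026   0.         321.15063547]
 [  0.         315.55200026 205.88512106]
 [  0.           0.           1.        ]]
to [0.42 0.06 0.36 0.  ] shift [ 42.26 -51.27 -11.  ] turn 13.2 rows>= 11
plaque [(0.97, array([0.5933, 0.3557]), -87.8, array([147.,  42.])), (0.91, array([0.4911, 0.3392]), -89.3, array([149.,  40.])), (0.78, array([0.4489, 0.5784]), -76.4, array([152.,  42.])), (0.66, array([0.3817, 0.3643]), -79.1, array([156.,  47.]))]
gauge [(0.67, array([0.5637, 0.1375]), -5.6, array([58., 28.]))]
brush [(0.65, array([0.516 , 0.0349]), 1.1, array([163.,  43.]))]
felt [(0.69, array([0.4959, 0.3593]), 5.2, array([332., 192.])), (0.48, array([ 0.4804, -0.4481]), -8.8, array([91., 61.]))]
brush_mat [(0.91, array([ 0.6406, -0.3224]), 85.1, array([191.,  75.])), (0.24, array([0.5628, 0.031 ]), 85.7, array([427., 418.]))]
gauge_mat [(0.97, array([ 0.4825, -0.4472]), -8.1, array([93., 63.])), (0.7, array([ 0.4051, -0.5886]), -6.7, array([90., 60.]))]
control [(0.82, array([ 0.414 , -0.2988]), 1.3, array([158., 109.]))]
engraver [(0.71, array([0.5542, 0.0293]), 85.7, array([406., 404.]))]
```

Emit:
move_arm(
  series="4 -6 -2 2 1; 8 -10 -4 4 1; 12 -15 -6 6 1; 17 -20 -8 8 1; 22 -25 -10 10 1; 27 -29 -11 13 1; 32 -34 -11 13 1; 36 -38 -11 13 1",
)

```text
time_s: 3.1
position: [0.3687, -0.1152, 0.3593]
tool_rot: [[1.0, 0.003, 0.001], [0.003, -1.0, -0.001], [0.001, 0.001, -1.0]]
ft_force: [1.4, -1.1, -0.5]
grip_width: 0.0855
gripper_force: 0.0
```

Run:
```python
from h import *
print(observe()['position'],yaw()); to(0.53,0.05,0.36,0)
```

```text
[ 0.36866479 -0.11518894  0.35933899] 0.1439011178527723
to [0.53 0.05 0.36 0.  ] shift [ 16.17 -16.48  -0.07] turn 0.1 rows>= 4
```

Emit:
move_arm(
  series="4 -4 0 0 1; 8 -8 0 0 1; 12 -12 0 0 1; 16 -16.5 0 0 1; 16 -16.5 0 0 1; 16 -16.5 0 0 1; 16 -16.5 0 0 1",
)

```text
time_s: 3.98
position: [0.5269, 0.0475, 0.3592]
tool_rot: [[1.0, 0.001, 0.001], [0.001, -1.0, -0.0], [0.001, 0.0, -1.0]]
ft_force: [0.1, -0.1, 0.9]
grip_width: 0.0852
gripper_force: 0.0
```

Run:
```python
from h import *
w=grab('wrist','w1.png')
for n,z in [('gauge',.03),('brush',.029),('plaque',.02)]: print(n,mask_rect(n,'wrist',w,z))
for n in ['station','brush','gauge','brush_grip','engraver']: print(n,[(round(r['score'],2),np.round(r['point'],4).tolist(),) for r in spotter.mark_of(n,'wrist')][:4])
```

```text
gauge [(0.83, array([0.5624, 0.1359]), -9.3, array([63., 37.]))]
brush [(0.57, array([0.5167, 0.0343]), 1.3, array([166.,  45.]))]
plaque [(0.81, array([0.3846, 0.3573]), -79.6, array([158.,  47.])), (0.69, array([0.5349, 0.0188]), 86.2, array([481., 400.])), (0.67, array([0.5925, 0.3511]), -87.6, array([155.,  40.])), (0.66, array([0.4905, 0.3363]), 89.7, array([153.,  43.])), (0.63, array([0.5142, 0.0339]), 1.4, array([171.,  49.])), (0.62, array([0.4593, 0.5365]), -76.5, array([97., 41.]))]
station [(0.81, [0.5376, 0.0141, 0.011]), (0.68, [0.5478, 0.1099, 0.0117]), (0.61, [0.5361, -0.0912, 0.006]), (0.44, [0.5103, 0.0342, 0.0149])]
brush []
gauge [(0.92, [0.5637, 0.1395, 0.0117]), (0.5, [0.2676, -0.3349, 0.0003])]
brush_grip [(0.7, [0.5033, 0.0312, 0.025]), (0.46, [0.5412, 0.0139, 0.0131]), (0.22, [0.5081, 0.0359, 0.012])]
engraver [(0.91, [0.5269, 0.0259, -0.002])]
```

View pics/w1.png

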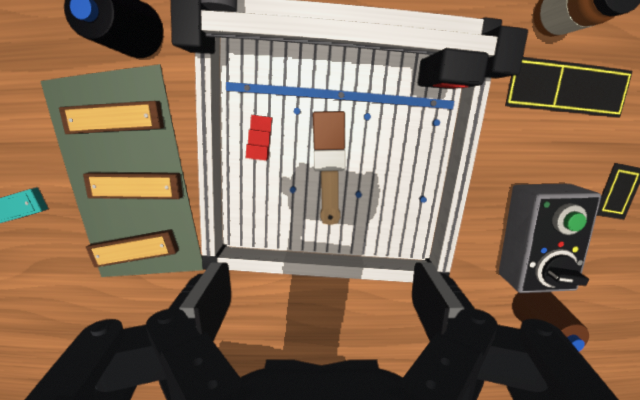

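The wrist picture shows the gauge at (258,138), the brush at (329,168), six blue pins such as (297,111) and (422,199), the fence along row ~95, and the dial pointer near (565,275). I'll fit the engraver pose to the pins and fence.

```bash
cat > fit.py <<'E'
from h import *
from scipy.optimize import least_squares
def pins(w):
    hsv=cv2.cvtColor(w['pixels'],cv2.COLOR_BGR2HSV)
    m=cv2.inRange(hsv,(100,120,60),(125,255,255))
    n,l,s,c=cv2.connectedComponentsWithStats(m); return [(c[i],s[i,4]) for i in range(1,n) if s[i,4]>=8],m
MOD=np.array([[dx,ys-25,24] for ys in(100,0,-100) for dx in(55,-60)],float)/1000
def fit(w,guess=(0.5376,0.0135,-0.08),z=0.024):
    bl,m=pins(w); P=atz(w,np.array([b[0] for b in bl]),z-0.003)[:,:2]
    f=lambda q,M:np.c_[np.cos(q[2])*M[:,0]-np.sin(q[2])*M[:,1]+q[0],np.sin(q[2])*M[:,0]+np.cos(q[2])*M[:,1]+q[1]]
    q=np.array(guess)
    for it in range(3):
        E=f(q,MOD); D=np.linalg.norm(E[:,None]-P[None],axis=2); j=D.argmin(1); ok=D.min(1)<(0.02 if it==0 else 0.008)
        q=least_squares(lambda q:(f(q,MOD[ok])-P[j[ok]]).ravel(),q).x
    r=np.linalg.norm(f(q,MOD)-P[j],axis=1)*1000
    return q,r,ok
E
python3 - <<'E'
from fit import *
im=cv2.imread('pics/w1.png')
w=grab('wrist'); t=grab('top')
q,r,ok=fit(w);print('wrist st2',q[:2],np.degrees(q[2]),r.round(1),ok)
q,r,ok=fit(t);print('top st2',q[:2],np.degrees(q[2]),r.round(1),ok)
# gauge red mask: corners in the picture
hsv=cv2.cvtColor(w['pixels'],cv2.COLOR_BGR2HSV)
c=w['pixels'][100:235,220:380]; d=w['pixels'][180:300,490:640]
cv2.imwrite('pics/c1.png',np.hstack([cv2.resize(c,(480,405),interpolation=2),cv2.resize(d,(320,405),interpolation=2)]))
cv2.imwrite('pics/c1.png',np.hstack([cv2.resize(c,(400,338),interpolation=2),cv2.resize(w['pixels'][150:300,485:640],(349,338),interpolation=2)]))
E
```

```text
wrist st2 [0.5391176  0.01090578] -4.2668894891513585 [0.4 0.6 0.3 0.1 0.5 0.7] [ True  True  True  True  True  True]
top st2 [0.5376 0.0135] -4.583662361046586 [152.3 208.1  57.7 153.1  31.5 145.9] [False False False False False False]
```

View pics/c1.png

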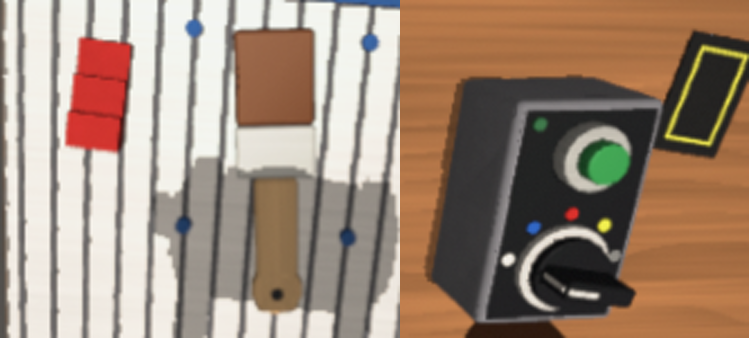

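The crop confirms the black mat with the yellow outline as the gauge's place; its look-alike is white. The pin fit is good to 0.7 mm, with station 2 at (0.539, 0.011) and yaw -4.3°. I'll pick the gauge first.

Run:
```python
from h import *
to(0.564,0.138,0.13,-6)
to(0.564,0.138,0.035,-6)
```

```text
to [ 0.564  0.138  0.13  -6.   ] shift [ 3.68 -8.95 22.88] turn 6.2 rows>= 4
to [ 0.564  0.138  0.035 -6.   ] shift [ 3.68 -8.95 32.38] turn 6.2 rows>= 6
```

Emit:
move_arm(
  series="1 -3 5 2 0.2; 2 -6 11 4 0.2; 3.2 -9 16 6 0.2; 3.7 -9 20 6 0.2; 3.7 -9 23 6 0.2; 3.7 -9 23 6 0.2; 3.7 -9 23 6 0.2",
  force=40,
)

```text
time_s: 5.4
position: [0.5649, 0.1385, 0.1302]
tool_rot: [[0.995, -0.102, 0.002], [-0.102, -0.995, 0.0], [0.002, -0.0, -1.0]]
ft_force: [0.4, 0.1, 0.1]
grip_width: 0.0509
gripper_force: 0.0
```

Run:
```python
from h import *
w=grab('wrist','w2.png'); print(observe()['position'],observe()['grip_width'])
print('gauge',mask_rect('gauge','wrist',w,.03))
print([(round(r['score'],2),np.round(r['point'],4).tolist(),) for r in spotter.mark_of('gauge','wrist')])
```

```text
[0.56494272 0.13850316 0.13049324] 0.05143229191405607
gauge [(0.68, array([0.563 , 0.1359]), -6.9, array([66., 31.]))]
[(0.92, [0.5674, 0.139, 0.0172])]
```

View pics/w2.png

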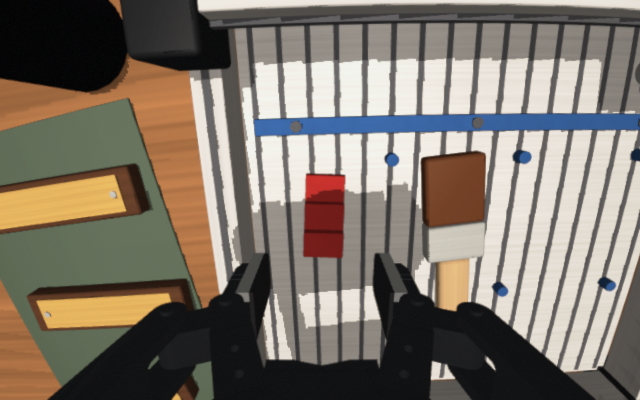

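The gauge at (324,215) is centred between the fingers and aligned. Descending to grip it.

Emit:
move_arm(
  series="0 0 5 0.5 0.2; 0 0 8 0.5 0.2; 0 0 9.5 0.5 0.2; 0 0 9.5 0.5 0.2; 0 0 9.5 0.5 -1; 0 0 9.5 0.5 -1; 0 0 9.5 0.5 -1; 0 0 9.5 0.5 -1",
  force=40,
)

```text
time_s: 6.55
position: [0.5651, 0.1386, 0.0354]
tool_rot: [[0.994, -0.11, 0.003], [-0.11, -0.994, 0.0], [0.003, -0.0, -1.0]]
ft_force: [-0.2, -0.1, 6.9]
grip_width: 0.0286
gripper_force: 40.9
```

Emit:
move_arm(
  series="0 0 0 0 -1; 0 0 -5 0 -1; 0 0 -10 0 -1; 0 0 -15 0 -1; 0 0 -15 0 -1",
)

```text
time_s: 7.18
position: [0.5655, 0.1387, 0.1882]
tool_rot: [[0.994, -0.11, 0.009], [-0.11, -0.994, 0.0], [0.009, -0.001, -1.0]]
ft_force: [0.9, -0.7, -1.1]
grip_width: 0.0288
gripper_force: 40.2
```

Run:
```python
from h import *
o=observe();print(o['position'],yaw(),o['grip_width'],o['gripper_force'])
to(0.42,-0.40,0.24,-6)
```

```text
[0.56554195 0.13869552 0.18820327] -6.326247479789365 0.02878322276848025 40.15375658869743
to [ 0.42 -0.4   0.24 -6.  ] shift [-8.53 55.15 -5.18] turn -0.3 rows>= 9
```

Emit:
move_arm(
  series="-1 6 -2 0 -1; -2 12 -3 0 -1; -2 18 -3 0 -1; -2 24 -3 0 -1; -2.5 30 -3 0 -1; -3 36 -3 0 -1; -2.5 42 -3 1 -1; -2 48 -3 2 -1",
)

```text
time_s: 8.18
position: [0.4907, -0.338, 0.2129]
tool_rot: [[0.989, -0.146, -0.001], [-0.146, -0.989, 0.001], [-0.001, -0.001, -1.0]]
ft_force: [1.1, -0.9, -0.7]
grip_width: 0.0289
gripper_force: 40.2
```

Run:
```python
from h import *
o=observe();print(o['position'],yaw(),o['grip_width'],o['gripper_force'])
to(0.482,-0.4475,0.2,-8.5)
```

```text
[ 0.49066456 -0.33803262  0.21291711] -8.381928006572673 0.028885450166065328 40.16163066029549
to [ 0.482 -0.448  0.2   -8.5  ] shift [ 0.74 10.96  1.29] turn 0.1 rows>= 2
```

Emit:
move_arm(
  series="0.3 5 0.5 0 -1; 0.7 10.5 1 0 -1; 0.7 11 1.3 0 -1; 0.7 11 1.3 0 -1; 0.7 11 1.3 0 -1",
)

```text
time_s: 8.8
position: [0.4827, -0.4449, 0.2009]
tool_rot: [[0.99, -0.144, -0.0], [-0.144, -0.99, 0.0], [-0.0, -0.0, -1.0]]
ft_force: [0.0, 0.6, -0.6]
grip_width: 0.029
gripper_force: 40.2
```

Run:
```python
from h import *
w=grab('wrist','w3.png'); o=observe();print(o['position'],yaw())
print('mat',mask_rect('gauge_mat','wrist',w,.003))
hsv=cv2.cvtColor(w['pixels'],cv2.COLOR_BGR2HSV)
m=cv2.inRange(hsv,(22,130,100),(36,255,255)); n,l,s,c=cv2.connectedComponentsWithStats(m)
for i in range(1,n):
    if s[i,4]>60:
        ys,xs=np.where(l==i); W=atz(w,np.c_[xs,ys],.003)[:,:2]*1000; print(s[i],cv2.minAreaRect(W.astype(np.float32)))
```

```text
[ 0.48281659 -0.44491554  0.20117513] -8.24970872610472
mat [(0.85, array([ 0.4037, -0.5897]), -6.2, array([93., 61.])), (0.58, array([ 0.4867, -0.4515]), -8.8, array([73., 60.]))]
[  71    0  199   88 2244] ((637.426025390625, -323.5606994628906), (185.7885284423828, 60.81404113769531), 86.43389892578125)
[306 154  41  59 547] ((482.0149841308594, -450.552734375), (41.193119049072266, 62.591670989990234), 81.01325988769531)
```

View pics/w3.png

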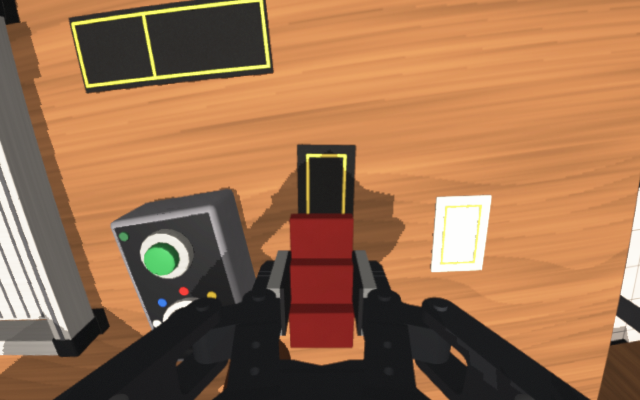

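The black mat at (326,180), with the gauge held over it, is the right one; the white one at (462,233) is the look-alike. Now the gauge's place in the grip.

Run:
```python
from h import *
w=grab('wrist'); o=observe();p=np.array(o['position']);a=np.radians(yaw());R=np.array([[np.cos(a),np.sin(a)],[np.sin(a),-np.cos(a)]])
zb=p[2]-.0214
for name,rows in [('near high',[(214,8),(260,8),(260,16),(306,16),(306,24),(347,24)]),('far high',[(214,24),(260,24),(306,16),(347,8)])]:
  for r,h in rows:
    W=atz(w,[[322,r]],zb+h/1000)[0]; print(name,r,h,(R.T@(W[:2]-p[:2])*1000).round(1))
print(p)
```

```text
near high 214 8 [30.1  1.1]
near high 260 8 [6.8 1.1]
near high 260 16 [10.9  1.1]
near high 306 16 [-13.4   1.1]
near high 306 24 [-7.8  1.1]
near high 347 24 [-30.5   1.1]
far high 214 24 [35.6  1. ]
far high 260 24 [15.   1.1]
far high 306 16 [-13.4   1.1]
far high 347 8 [-44.8   1.2]
[ 0.48277277 -0.44521924  0.20127334]
```

Run:
```python
from h import *
to(0.4785,-0.4493,0.0255,-9)
```

```text
to [ 0.478 -0.449  0.026 -9.   ] shift [-0.36  0.47 17.58] turn 0.7 rows>= 3
```

Emit:
move_arm(
  series="-0.35 0.45 5 0.7 -1; -0.35 0.45 10 0.7 -1; -0.35 0.45 14 0.7 -1; -0.35 0.45 16.5 0.7 -1; -0.35 0.45 17.2 0.7 -1; -0.35 0.45 17.5 0.7 -1; -0.35 0.45 17.6 0.7 -1; -0.35 0.45 17.6 0.7 -1",
)

```text
time_s: 9.95
position: [0.4785, -0.4504, 0.0257]
tool_rot: [[0.988, -0.157, 0.001], [-0.157, -0.988, -0.001], [0.001, 0.001, -1.0]]
ft_force: [-0.4, -0.8, -1.4]
grip_width: 0.0288
gripper_force: 40.2
```

Emit:
move_arm(
  series="0 0 0 0 -0.15; 0 0 0 0 0; 0 0 0 0 0.1; 0 0 0 0 0.1; 0 0 -3 0 0.1; 0 0 -8 0 0.1; 0 0 -13 0 0.1; 0 0 -17 0 0.1",
)

```text
time_s: 10.95
position: [0.4783, -0.4502, 0.1971]
tool_rot: [[0.988, -0.157, 0.001], [-0.157, -0.988, -0.001], [0.001, 0.001, -1.0]]
ft_force: [-0.0, 0.4, -0.0]
grip_width: 0.0469
gripper_force: 0.0
```

Run:
```python
from h import *
w=grab('wrist','w4.png'); o=observe();print(o['position'],yaw())
def box(m,z):
    n,l,s,c=cv2.connectedComponentsWithStats(m)
    for i in range(1,n):
        if s[i,4]>60:
            ys,xs=np.where(l==i); W=atz(w,np.c_[xs,ys],z)[:,:2]*1000; print(s[i],cv2.minAreaRect(W.astype(np.float32)))
hsv=cv2.cvtColor(w['pixels'],cv2.COLOR_BGR2HSV)
box(cv2.inRange(hsv,(22,130,100),(36,255,255)),.003)
print('red');box(cv2.inRange(hsv,(0,150,60),(8,255,255))|cv2.inRange(hsv,(172,150,60),(180,255,255)),.015)
to(0.425,-0.30,0.30,0); to(0.39,-0.305,0.26,0)
cv2.imwrite('pics/c4.png',np.hstack([cv2.resize(w['pixels'][120:320,240:440],(500,500),interpolation=2)]))
```

```text
[ 0.47923272 -0.45134361  0.20271631] -9.024744001753596
[  55    0  206   88 2577] ((638.37353515625, -321.55950927734375), (189.0339813232422, 62.011512756347656), 86.36553192138672)
[299 151  42  70 619] ((476.6820068359375, -449.28363037109375), (42.209869384765625, 73.26783752441406), 80.99444580078125)
[198 292  11  12  97] ((365.862060546875, -293.48504638671875), (10.990363121032715, 15.80713939666748), 46.269371032714844)
red
[ 306  159   31   65 1954] ((473.90283203125, -450.57977294921875), (30.904197692871094, 66.06103515625), 80.97469329833984)
[169 288  12  12  99] ((382.9217529296875, -268.60882568359375), (9.556971549987793, 16.241329193115234), 35.5058479309082)
to [ 0.425 -0.3    0.3    0.   ] shift [ -7.73 -14.1   -9.73] turn -9.0 rows>= 4
to [ 0.39  -0.305  0.26   0.   ] shift [-11.11 -13.05  -5.73] turn -9.0 rows>= 3
```

View pics/c4.png

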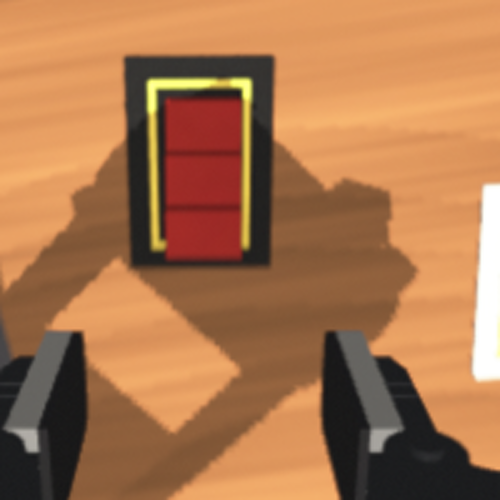

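Run:
```python
from h import *
w=grab('wrist')
u=np.array([np.cos(np.radians(-9)),np.sin(np.radians(-9))])
f=lambda r,z:(atz(w,[[321,r]],z)[0,:2]@u*1000).round(1)
k=1/2.5
print('yellow far outer',f(120+78*k,.003),'near outer',f(120+252*k,.003),'red far',f(120+98*k,.011),'red near',f(120+261*k,.027),'near low?',f(120+152*k,.011),f(120+206*k,.019))
```

```text
yellow far outer 579.1 near outer 503.9 red far 572.1 red near 508.7 near low? 550.1 529.5
```

The gauge is inside its outline, centred to about 1.5 mm. On to the dial.

Emit:
move_arm(
  series="-3 -4 -2 -3 0.1; -7 -9 -4 -6 0.1; -10 -13 -6 -9 0.1; -10 -13 -6 -9 0.1; -10 -13 -6 -9 0.1; -10 -13 -6 -9 0.1",
)

```text
time_s: 11.8
position: [0.4001, -0.3068, 0.2538]
tool_rot: [[1.0, -0.001, -0.001], [-0.001, -1.0, 0.001], [-0.001, -0.001, -1.0]]
ft_force: [-0.5, 0.2, 0.3]
grip_width: 0.0472
gripper_force: 0.0
```

Run:
```python
from h import *
w=grab('wrist','w5.png'); o=observe();print(o['position'],yaw())
for c in ['wrist','top','scene']:
  for n in ['dial_grip','start_top','control']: print(c,n,[(round(r['score'],2),np.round(r['point'],4).tolist(),) for r in spotter.mark_of(n,c)])
cv2.imwrite('pics/c5.png',cv2.resize(w['pixels'][100:320,200:440],(600,550),interpolation=2))
```

```text
[ 0.40008354 -0.30677341  0.25380726] -0.0759228124071238
wrist dial_grip [(0.7, [0.3779, -0.3073, 0.107])]
wrist start_top [(0.81, [0.4585, -0.3106, 0.0928])]
wrist control [(0.63, [0.41, -0.3057, -0.0018])]
top dial_grip [(0.62, [0.3747, -0.3114, 0.1047])]
top start_top [(0.57, [0.459, -0.3078, 0.0926]), (0.46, [0.5298, -0.0886, 0.0155])]
top control [(0.76, [0.4155, -0.3039, 0.0015]), (0.4, [0.3819, 0.3629, 0.0055]), (0.35, [0.4796, -0.4472, -0.0015]), (0.21, [0.5657, 0.1318, 0.0131])]
scene dial_grip [(0.54, [0.3773, -0.3073, 0.1042])]
scene start_top [(0.65, [0.4202, -0.3049, -0.0036]), (0.46, [0.481, -0.45, -0.0025]), (0.45, [0.4562, -0.2999, 0.0924])]
scene control [(0.63, [0.417, -0.3041, -0.0016]), (0.21, [0.493, 0.354, -0.0])]
```

View pics/c5.png

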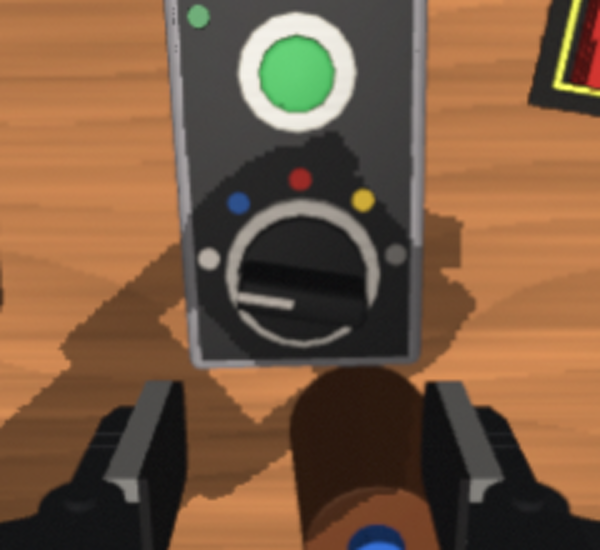

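The pointer's white line, from (292,304) to (240,297) in the crop, points left at the white mark. So the dial stands at 0 and must turn 120° clockwise.

Run:
```python
from h import *
w=grab('wrist')
g=lambda u,v:[200+u/2.5,100+v/2.5]
for z in(.072,.08,.085): print('ring',z,atz(w,[g(302,272)],z)[0].round(4))
print('bar',atz(w,[g(302,298)],.111)[0].round(4))
print('button',atz(w,[g(297,74)],.0925)[0].round(4))
print('marks',[atz(w,[g(*p)],.071)[0,:2].round(4) for p in [(209,259),(238,203),(300,180),(363,201),(395,255)]])
to(0.3775,-0.3075,0.16,80);to(0.3775,-0.3075,0.107,80)
```

```text
ring 0.072 [ 0.3774 -0.3067  0.072 ]
ring 0.08 [ 0.38   -0.3067  0.08  ]
ring 0.085 [ 0.3816 -0.3067  0.085 ]
bar [ 0.3802 -0.3068  0.111 ]
button [ 0.4575 -0.305   0.0925]
marks [array([ 0.3826, -0.2689]), array([ 0.4059, -0.2813]), array([ 0.4152, -0.306 ]), array([ 0.4067, -0.331 ]), array([ 0.3843, -0.3445])]
to [ 0.378 -0.308  0.16  80.   ] shift [-2.24  0.15  9.48] turn -80.0 rows>= 8
to [ 0.378 -0.308  0.107 80.   ] shift [-2.24  0.15 14.78] turn -80.0 rows>= 8
```

Emit:
move_arm(
  series="-1 0 2 -10 0.1; -2.2 0.1 4 -20 0.1; -2.2 0.1 6 -30 0.1; -2.2 0.1 7 -40 0.1; -2.2 0.1 8 -50 0.1; -2.2 0.1 9 -60 0.1; -2.2 0.1 9.5 -70 0.1; -2.2 0.1 9.5 -80 0.1",
)

```text
time_s: 13.35
position: [0.3778, -0.3069, 0.1595]
tool_rot: [[0.169, 0.986, -0.0], [0.986, -0.169, 0.001], [0.0, -0.0, -1.0]]
ft_force: [0.0, -0.6, 0.5]
grip_width: 0.0471
gripper_force: 0.0
```

Run:
```python
from h import *
o=observe();print(o['position'],yaw(),o['grip_width'],o['q'][5])
to(0.3773,-0.3067,0.107,81)
```

```text
[ 0.37782081 -0.30692481  0.15946279] 80.29593768762564 0.04710148470559459 -43.35274109117462
to [ 0.377 -0.307  0.107 81.   ] shift [ 0.01 -0.06  5.25] turn -0.7 rows>= 1
```

Emit:
move_arm(
  series="0 0 3 -0.7 0.1; 0 0 5.1 -0.7 0.1; 0 0 5.1 -0.7 0.1; 0 0 5.1 -0.7 -1; 0 0 5.1 -0.7 -1; 0 0 5.1 -0.7 -1; 0 0 5.1 -0.7 -1; 0 0 5.1 -0.7 -1",
  force=40,
)

```text
time_s: 14.35
position: [0.3775, -0.3072, 0.1099]
tool_rot: [[0.162, 0.987, -0.0], [0.987, -0.162, -0.001], [-0.001, -0.0, -1.0]]
ft_force: [-5.4, 1.1, 6.0]
grip_width: 0.013
gripper_force: 40.5
```

Emit:
move_arm(
  series="0 0 0 8 -1; 0 0 0 18 -1; 0 0 0 28 -1; 0 0 0 38 -1; 0 0 0 48 -1; 0 0 0 58 -1; 0 0 0 68 -1; 0 0 0 70 -1",
)

```text
time_s: 15.35
position: [0.3765, -0.3064, 0.1099]
tool_rot: [[0.983, 0.183, -0.003], [0.183, -0.983, 0.001], [-0.003, -0.001, -1.0]]
ft_force: [-10.1, 3.5, 11.1]
grip_width: 0.0131
gripper_force: 41.1
```

Emit:
move_arm(
  series="0 0 0 10 -1; 0 0 0 20 -1; 0 0 0 30 -1; 0 0 0 40 -1; 0 0 0 50 -1; 0 0 0 50 -1; 0 0 0 50 -1",
)

```text
time_s: 16.23
position: [0.3767, -0.3054, 0.1098]
tool_rot: [[0.774, -0.633, -0.003], [-0.633, -0.774, 0.003], [-0.004, -0.0, -1.0]]
ft_force: [-7.1, 7.8, 12.0]
grip_width: 0.0134
gripper_force: 41.4
```

Emit:
move_arm(
  series="0 0 0 0 -0.2; 0 0 0 0 0.1; 0 0 0 0 0.1; 0 0 -4 0 0.1; 0 0 -8 0 0.1; 0 0 -13 -5 0.1; 0 0 -15 -10 0.1; 0 0 -15 -15 0.1",
)

```text
time_s: 17.23
position: [0.3783, -0.3075, 0.2606]
tool_rot: [[0.912, -0.409, 0.002], [-0.409, -0.912, -0.003], [0.003, 0.002, -1.0]]
ft_force: [-0.0, -0.5, 0.3]
grip_width: 0.0473
gripper_force: 0.0
```

Run:
```python
from h import *
w=grab('wrist','w6.png'); t=grab('top'); o=observe();print(o['position'],yaw())
c=proj(w,[[.377,-.3067,.09]])[0].astype(int);print(c)
cv2.imwrite('pics/c6.png',cv2.resize(w['pixels'][max(c[1]-75,0):c[1]+75,c[0]-75:c[0]+75],(400,400),interpolation=2))
q,r,ok=fit(w) if 0 else (0,0,0)
print('plaque',mask_rect('plaque','top',t,.02)); print('brush',mask_rect('brush','top',t,.029))
to(0.5,0.06,0.3,0)
```

```text
[ 0.37791471 -0.3070908   0.25900275] -24.301775887049498
[319 192]
plaque [(0.98, array([0.4494, 0.5782]), -75.4, array([154.,  43.])), (0.89, array([0.5918, 0.3573]), -89.3, array([145.,  41.])), (0.81, array([0.3847, 0.3606]), -81.1, array([148.,  40.])), (0.62, array([0.4911, 0.3405]), -89.3, array([152.,  40.]))]
brush [(0.64, array([0.5193, 0.0353]), 0.9, array([169.,  43.]))]
to [0.5  0.06 0.3  0.  ] shift [ -4.06 -38.46  -4.15] turn -24.4 rows>= 7
```

View pics/c6.png

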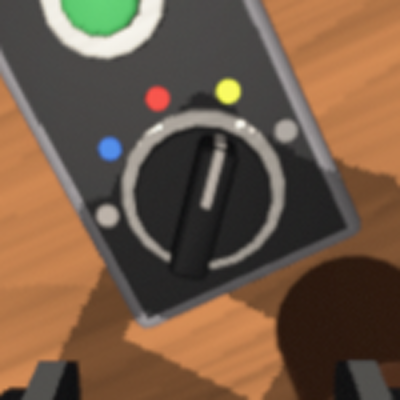

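The pointer now aims at the yellow mark (228,91), so the dial is set. Next the brush.

Emit:
move_arm(
  series="-0.5 -5 -2 -5 0.1; -1 -10 -3 -10 0.1; -1.5 -15 -3 -15 0.1; -2 -20 -3 -20 0.1; -2.5 -25 -3 -25 0.1; -3 -30 -3 -25 0.1; -3.5 -35 -3 -25 0.1; -4 -38.5 -3 -25 0.1",
)

```text
time_s: 18.42
position: [0.5004, 0.0622, 0.2884]
tool_rot: [[1.0, 0.011, -0.001], [0.011, -1.0, 0.0], [-0.001, -0.0, -1.0]]
ft_force: [0.4, -0.7, -0.1]
grip_width: 0.0471
gripper_force: 0.0
```

Run:
```python
from h import *
o=observe();print(o['position'],yaw(),o['grip_width'],o['q'][5])
to(0.502,0.0343,0.13,1)
```

```text
[0.50038279 0.0622426  0.28837279] 0.6394620699244672 0.04707973428146079 82.97194495475664
to [0.502 0.034 0.13  1.   ] shift [ 0.13  2.8  15.84] turn -0.4 rows>= 3
```

Emit:
move_arm(
  series="0 1 5 0 0.1; 0.1 2.8 10 0 0.1; 0.1 2.8 14 0 0.1; 0.1 2.8 15.8 0 0.1; 0.1 2.8 15.8 0 0.1; 0.1 2.8 15.8 0 0.1",
)

```text
time_s: 19.18
position: [0.5018, 0.0322, 0.1315]
tool_rot: [[1.0, 0.011, 0.001], [0.011, -1.0, -0.0], [0.001, 0.0, -1.0]]
ft_force: [-0.5, -0.6, 0.3]
grip_width: 0.0468
gripper_force: 0.0
```

Run:
```python
from h import *
w=grab('wrist','w7.png'); o=observe();print(o['position'],yaw())
print('brush',mask_rect('brush','wrist',w,.029))
for n in ['brush','brush_grip']: print(n,[(round(r['score'],2),np.round(r['point'],4).tolist(),) for r in spotter.mark_of(n,'wrist')])
```

```text
[0.50189661 0.03223976 0.13171908] 0.6439048729350103
brush [(0.59, array([0.5156, 0.0342]), 2.0, array([166.,  45.]))]
brush [(0.73, [0.5076, 0.0345, 0.0152])]
brush_grip [(0.55, [0.5015, 0.033, 0.0218])]
```

View pics/w7.png

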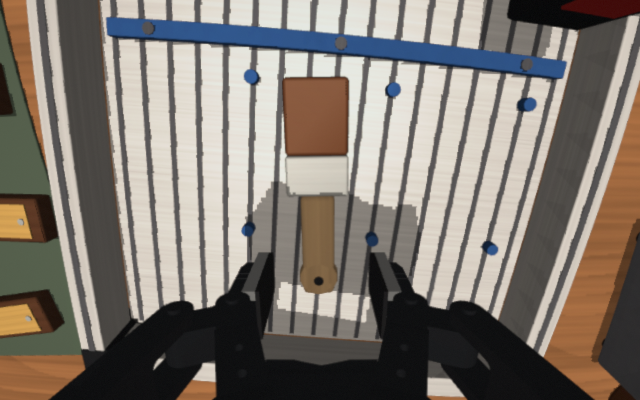

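Run:
```python
from h import *
w=grab('wrist')
W=atz(w,[[318,196],[316,77],[319,294]],.028).round(4);print(W)
x=W[0,0]-.014
to(x,0.0335,0.035,2)
```

```text
[[0.515  0.0338 0.028 ]
 [0.598  0.0359 0.028 ]
 [0.431  0.0322 0.028 ]]
to [0.501 0.034 0.035 2.   ] shift [-0.06 -0.12  9.64] turn -1.3 rows>= 2
```

Emit:
move_arm(
  series="0 -0.1 5 -1.3 0.1; 0 -0.1 8 -1.3 0.1; 0 -0.1 9.6 -1.3 0.1; 0 -0.1 9.6 -1.3 0.1; 0 -0.1 9.6 -1.3 -1; 0 -0.1 9.6 -1.3 -1; 0 -0.1 9.6 -1.3 -1; 0 -0.1 9.6 -1.3 -1",
  force=50,
)

```text
time_s: 20.42
position: [0.502, 0.0332, 0.0359]
tool_rot: [[0.999, 0.034, 0.002], [0.034, -0.999, -0.0], [0.002, 0.0, -1.0]]
ft_force: [-0.5, 0.7, 6.7]
grip_width: 0.0246
gripper_force: 50.1
```

Emit:
move_arm(
  series="0 0 0 0 -1; 0 0 -4 0 -1; 0 0 -9 0 -1; 0 0 -14 0 -1; 0 0 -17 0 -1; 0 0 -17 0 -1",
)

```text
time_s: 21.18
position: [0.502, 0.0332, 0.207]
tool_rot: [[0.999, 0.034, 0.005], [0.034, -0.999, -0.001], [0.005, 0.001, -1.0]]
ft_force: [0.5, 0.1, -1.5]
grip_width: 0.0247
gripper_force: 49.5
```

Run:
```python
from h import *
o=observe();print(o['position'],yaw(),o['grip_width'],o['gripper_force'])
to(0.60,-0.26,0.2,86.4)
```

```text
[0.50201364 0.03321347 0.20703223] 1.9706187815563787 0.024747251635472187 49.48499321937561
to [ 0.6  -0.26  0.2  86.4 ] shift [ 8.78 29.64  0.7 ] turn -84.4 rows>= 8
```

Emit:
move_arm(
  series="1 4 0 -10 -1; 2 8 0 -20 -1; 3 12 0 -30 -1; 4 16 0 -40 -1; 5 20 0 -50 -1; 6 24 0 -60 -1; 7 27 0 -70 -1; 8.8 29.6 0 -80 -1",
)

```text
time_s: 22.18
position: [0.5992, -0.2607, 0.203]
tool_rot: [[0.135, 0.991, -0.002], [0.991, -0.135, 0.002], [0.001, -0.003, -1.0]]
ft_force: [0.6, -0.2, -0.9]
grip_width: 0.0243
gripper_force: 49.5
```

Run:
```python
from h import *
o=observe();print(o['position'],yaw(),o['grip_width'],o['gripper_force'])
to(0.637,-0.34,0.2,86.4)
```

```text
[ 0.59916186 -0.26066011  0.20304499] 82.24014020894941 0.024325920036641257 49.50498282909393
to [ 0.637 -0.34   0.2   86.4  ] shift [-7.35  4.82  0.3 ] turn -4.2 rows>= 2
```

Emit:
move_arm(
  series="-4 2 0 -2 -1; -7.3 4.8 0 -4 -1; -7.3 4.8 0 -4 -1; -7.3 4.8 0 -4 -1; -7.3 4.8 0 -4 -1",
)

```text
time_s: 22.8
position: [0.6366, -0.3375, 0.2047]
tool_rot: [[0.07, 0.998, -0.001], [0.998, -0.07, 0.001], [0.0, -0.001, -1.0]]
ft_force: [-0.8, 0.3, -0.3]
grip_width: 0.0243
gripper_force: 49.6
```

Run:
```python
from h import *
w=grab('wrist','w8.png'); o=observe();print(o['position'],yaw(),o['grip_width'])
print('brush',mask_rect('brush','wrist',w,o['position'][2]-.0215+.014))
print('mat',mask_rect('brush_mat','wrist',w,.003))
hsv=cv2.cvtColor(w['pixels'],cv2.COLOR_BGR2HSV)
m=cv2.inRange(hsv,(22,130,100),(36,255,255)); n,l,s,c=cv2.connectedComponentsWithStats(m)
for i in range(1,n):
    if s[i,4]>60:
        ys,xs=np.where(l==i); W=atz(w,np.c_[xs,ys],.003)[:,:2]*1000; print(s[i],cv2.minAreaRect(W.astype(np.float32)))
to(0.637,-0.336,0.026,86.4)
```

```text
[ 0.63667868 -0.3375888   0.20506776] 86.00766468817872 0.024716797482555453
brush [(0.81, array([ 0.6384, -0.3153]), 85.8, array([147.,  45.]))]
mat []
[ 60 206  10  10  83] ((346.2101745605469, -349.2654113769531), (10.68027400970459, 11.905305862426758), 86.05077362060547)
[164 266  61  33 319] ((478.59576416015625, -446.781982421875), (38.11970520019531, 71.25714111328125), 80.24015045166016)
to [ 6.37e-01 -3.36e-01  2.60e-02  8.64e+01] shift [1.800e-01 1.000e-02 1.792e+01] turn -0.4 rows>= 3
```

View pics/w8.png

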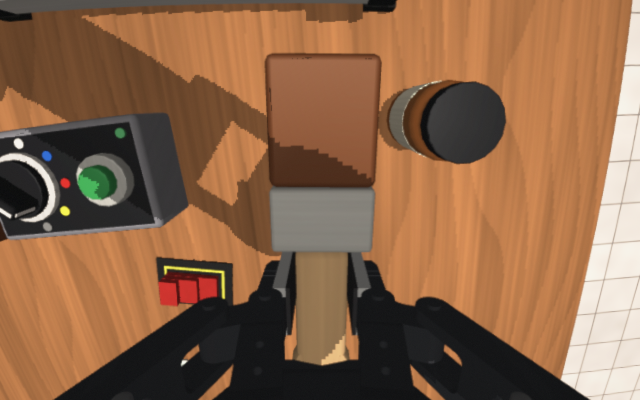

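Emit:
move_arm(
  series="0.2 0 5 -0.4 -1; 0.2 0 10 -0.4 -1; 0.2 0 14 -0.4 -1; 0.2 0 16.5 -0.4 -1; 0.2 0 17.5 -0.4 -1; 0.2 0 17.9 -0.4 -1; 0.2 0 17.9 -0.4 -1; 0.2 0 17.9 -0.4 -1",
)

```text
time_s: 23.95
position: [0.6373, -0.3368, 0.027]
tool_rot: [[0.063, 0.998, 0.001], [0.998, -0.063, -0.001], [-0.001, 0.002, -1.0]]
ft_force: [-0.3, -0.6, -0.6]
grip_width: 0.0247
gripper_force: 49.6
```

Emit:
move_arm(
  series="0 0 0 0 -0.2; 0 0 0 0 0; 0 0 0 0 0.1; 0 0 0 0 0.1; 0 0 -3 0 0.1; 0 0 -8 0 0.1; 0 0 -14 0 0.1; 0 0 -20 0 0.1",
)

```text
time_s: 24.95
position: [0.6367, -0.3364, 0.2278]
tool_rot: [[0.063, 0.998, -0.0], [0.998, -0.063, 0.0], [0.0, -0.0, -1.0]]
ft_force: [1.4, -0.4, -0.6]
grip_width: 0.0467
gripper_force: 0.0
```

Run:
```python
from h import *
w=grab('wrist','w9.png'); t=grab('top','t9.png'); o=observe();print(o['position'],yaw(),o['grip_width'])
cv2.imwrite('pics/c9.png',np.hstack([cv2.resize(w['pixels'][:,160:480],(400,500),interpolation=2),cv2.resize(t['pixels'][125:185,370:460],(400,267),interpolation=2).copy() if 0 else cv2.resize(t['pixels'][120:200,376:440],(400,500),interpolation=2)]))
print('plaque',mask_rect('plaque','top',t,.02))
to(0.5,0.05,0.30,90)
```

```text
[ 0.63839038 -0.33745793  0.23433412] 86.37233670821294 0.04673097521701119
plaque [(0.93, array([0.4482, 0.5786]), -76.4, array([155.,  44.])), (0.77, array([0.5931, 0.3557]), -87.8, array([148.,  42.])), (0.63, array([0.3833, 0.3635]), -79.8, array([153.,  47.])), (0.55, array([0.4911, 0.3405]), -89.3, array([152.,  40.]))]
to [5.e-01 5.e-02 3.e-01 9.e+01] shift [ 37.75 -16.19  -7.01] turn -3.6 rows>= 7
```

View pics/c9.png

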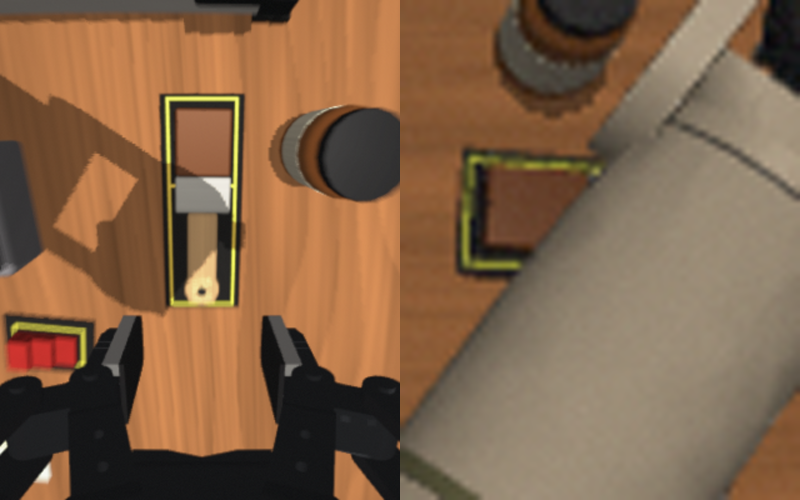

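The brush lies centred in its outline (left panel, rows 98–305). Now the plaques, starting with the far one.

Emit:
move_arm(
  series="6 0 0 -1 0.4; 12 0 0 -2 0.4; 18 0.5 0 -3 0.4; 24 1 0 -4 0.4; 30 1 0 -4 0.4; 36 1 0 -4 0.4; 42 1 0 -4 0.4; 48 0 0 -4 0.4",
)

```text
time_s: 26.1
position: [0.667, 0.1444, 0.2238]
tool_rot: [[-0.006, 1.0, -0.003], [1.0, 0.006, -0.0], [-0.0, -0.003, -1.0]]
ft_force: [0.4, 0.1, 0.0]
grip_width: 0.0599
gripper_force: 0.0
```

Run:
```python
from h import *
o=observe();print(o['position'],yaw(),o['grip_width'],o['q'][5])
to(0.592,0.352,0.2,91)
```

```text
[0.66698803 0.14437048 0.2237696 ] 90.35642393828779 0.05989155874570447 1.9421626172866606
to [ 0.592  0.352  0.2   91.   ] shift [20.81 -7.37  2.38] turn -0.6 rows>= 4
```

Emit:
move_arm(
  series="5 -2.5 0 -0.6 0.4; 10 -5 0.5 -0.6 0.4; 15 -7 1 -0.6 0.4; 20 -7.4 2 -0.6 0.4; 20.8 -7.4 2 -0.6 0.4; 20.8 -7.4 2 -0.6 0.4; 20.8 -7.4 2 -0.6 0.4",
)

```text
time_s: 26.98
position: [0.5925, 0.3486, 0.2057]
tool_rot: [[-0.015, 1.0, -0.0], [1.0, 0.015, -0.0], [-0.0, -0.0, -1.0]]
ft_force: [-0.2, -0.0, -0.3]
grip_width: 0.0596
gripper_force: 0.0
```

```bash
cat > pl.py <<'E'
from h import *
def brass(w,z=.020):
    hsv=cv2.cvtColor(w['pixels'],cv2.COLOR_BGR2HSV)
    m=cv2.morphologyEx(cv2.inRange(hsv,(14,90,110),(30,255,255)),cv2.MORPH_OPEN,np.ones((3,3)))
    n,l,s,c=cv2.connectedComponentsWithStats(m)
    for i in range(1,n):
        if s[i,4]>400:
            ys,xs=np.where(l==i); W=atz(w,np.c_[xs,ys],z)[:,:2]*1000; (c0,s0,a)=cv2.minAreaRect(W.astype(np.float32))
            if s0[0]<s0[1]: a+=90; s0=s0[::-1]
            if 20<s0[1]<60: print('brass px',s[i][:5],'c',np.round(c0,1),'size',np.round(s0,1),'ang',round(a%180,1))
E
python3 - <<'E'
from pl import *
w=grab('wrist','w10.png'); o=observe();print(o['position'],yaw(),o['grip_width'],o['q'][5])
brass(w)
print('plaque',mask_rect('plaque','wrist',w,.02))
print([(round(r['score'],2),np.round(r['point'],4).tolist(),) for r in spotter.mark_of('plaque','wrist')])
E
```

```text
[0.59259419 0.34862695 0.20588093] 90.86541991901466 0.05997152039196209 19.76701888053967
brass px [  77  102   69  127 3671] c [381.3 363.4] size [128.2  32.2] ang 100.6
brass px [ 303  110   35  127 3911] c [592.8 357.8] size [128.7  31.8] ang 92.5
brass px [ 200  126   39  124 3710] c [489.4 341.5] size [129.2  31.8] ang 89.2
plaque [(0.89, array([0.5929, 0.3584]), -87.5, array([148.,  40.])), (0.87, array([0.3868, 0.3641]), -80.2, array([149.,  49.])), (0.87, array([0.4922, 0.3422]), 89.6, array([150.,  44.])), (0.7, array([0.4688, 0.5074]), -0.8, array([43., 14.]))]
[(0.79, [0.4885, 0.3443, 0.0039]), (0.77, [0.3794, 0.3659, 0.0069]), (0.63, [0.5947, 0.3586, 0.0019])]
```

View pics/w10.png

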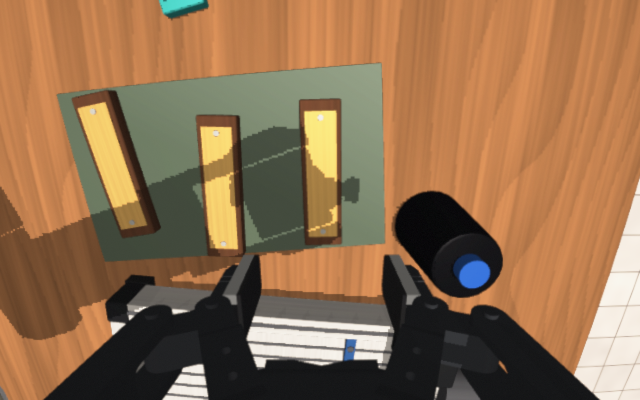

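The three brass plates measure 128.5 x 32 each, consistently. The far plaque at (321,172) is at (0.593, 0.358), angle 92.5°.

Run:
```python
from h import *
to(0.5928,0.3578,0.0255,92.5)
```

```text
to [5.93e-01 3.58e-01 2.60e-02 9.25e+01] shift [ 0.89  0.04 18.05] turn -1.6 rows>= 3
```

Emit:
move_arm(
  series="0.9 0 5 -1.6 0.4; 0.9 0 10 -1.6 0.4; 0.9 0 15 -1.6 0.4; 0.9 0 17.5 -1.6 0.4; 0.9 0 18 -1.6 0.4; 0.9 0 18 -1.6 0.4; 0.9 0 18 -1.6 0.4",
)

```text
time_s: 28.0
position: [0.5926, 0.3592, 0.0275]
tool_rot: [[-0.045, 0.999, 0.003], [0.999, 0.045, 0.001], [0.001, 0.003, -1.0]]
ft_force: [-0.1, -0.5, 0.2]
grip_width: 0.0599
gripper_force: 0.0
```

Emit:
move_arm(
  series="0 0 0 0 -1; 0 0 0 0 -1; 0 0 0 0 -1; 0 0 0 0 -1; 0 0 -4 0 -1; 0 0 -9 0 -1; 0 0 -14 0 -1; 0 0 -16 0 -1",
  force=60,
)

```text
time_s: 29.0
position: [0.5924, 0.3593, 0.1894]
tool_rot: [[-0.045, 0.999, 0.004], [0.999, 0.045, 0.002], [0.002, 0.005, -1.0]]
ft_force: [0.3, 0.1, -2.5]
grip_width: 0.0385
gripper_force: 61.2
```

Run:
```python
from h import *
o=observe();print(o['position'],yaw(),o['grip_width'],o['gripper_force'])
a=np.radians(-4.27);S2=np.array([.5391,.0109]);
for k,n in((1,'st1'),(0,'st2'),(-1,'st3')): 
  print(n,S2+.1*k*np.array([-np.sin(a),np.cos(a)]))
S=S2-.1*np.array([-np.sin(a),np.cos(a)]); 
P=S+np.array([[np.cos(a),-np.sin(a)],[np.sin(a),np.cos(a)]])@np.array([-.012,.006]); print(P)
to(*P,0.19,-4.27); to(0.55,0.1,0.19,90)
```

```text
[0.5923681  0.35930574 0.18939926] 92.57354808216341 0.03853722537857763 61.20465159416199
st1 [0.54654566 0.11062243]
st2 [0.5391 0.0109]
st3 [ 0.53165434 -0.08882243]
[ 0.52013439 -0.0819456 ]
to [ 0.52  -0.082  0.19  -4.27 ] shift [-43.76  -9.2   -0.06] turn 96.8 rows>= 10
to [ 0.55  0.1   0.19 90.  ] shift [-25.71  -5.4   -0.06] turn 2.6 rows>= 5
```

Emit:
move_arm(
  series="-4.5 -1 0 10 -1; -9 -2 0 20 -1; -13.5 -3 0 30 -1; -18 -4 0 40 -1; -22.5 -5 0 50 -1; -27 -6 0 60 -1; -31.5 -7 0 70 -1; -36 -8 0 80 -1",
)

```text
time_s: 30.0
position: [0.5275, -0.0055, 0.1858]
tool_rot: [[0.977, 0.212, -0.0], [0.212, -0.977, 0.0], [-0.0, -0.0, -1.0]]
ft_force: [0.6, 1.1, -2.6]
grip_width: 0.0382
gripper_force: 61.2
```

Run:
```python
from h import *
o=observe();print(o['position'],yaw(),o['grip_width'],o['gripper_force'],o['q'][5])
to(.52,-.082,.12,-4.27)
```

```text
[ 0.52747953 -0.0055457   0.18580858] 12.241839316976813 0.03823670629981047 61.15817427635193 64.28677836017503
to [ 0.52  -0.082  0.12  -4.27 ] shift [-2.35  7.31  6.58] turn 16.5 rows>= 2
```

Emit:
move_arm(
  series="-1 3 1 8 -1; -2.3 7 3 16.5 -1; -2.3 7.3 5.5 16.5 -1; -2.3 7.3 6.5 16.5 -1; -2.3 7.3 6.5 16.5 -1; -2.3 7.3 6.5 16.5 -1",
)

```text
time_s: 30.75
position: [0.522, -0.0801, 0.1217]
tool_rot: [[0.998, -0.068, 0.001], [-0.068, -0.998, -0.001], [0.001, 0.0, -1.0]]
ft_force: [-0.1, 0.8, -1.3]
grip_width: 0.038
gripper_force: 61.2
```

Run:
```python
from pl import *; from fit import fit
w=grab('wrist','w11.png'); o=observe();print(o['position'],yaw(),o['grip_width'],o['q'][5])
brass(w,o['position'][2]-.0245+.017)
q,r,ok=fit(w);print('st2',q[:2],np.degrees(q[2]),r.round(1),ok)
to(.52,-.082,.039,-4.27)
```

```text
[ 0.52197402 -0.08011974  0.12169128] -3.881747706886138 0.03792611262623153 72.29947255094685
brass px [515   0 125  80 906] c [ 618.1 -190.9] size [54.6 26.7] ang 86.2
brass px [  285   141    75   224 14470] c [528.3 -81.3] size [114.2  30.6] ang 175.8
st2 [0.53859492 0.01012371] -4.396838041255282 [  1.    0.4   0.3   0.3   1.9 100.2] [ True  True  True  True  True False]
to [ 0.52  -0.082  0.039 -4.27 ] shift [-0.18  0.2   8.27] turn 0.4 rows>= 2
```

View pics/w11.png

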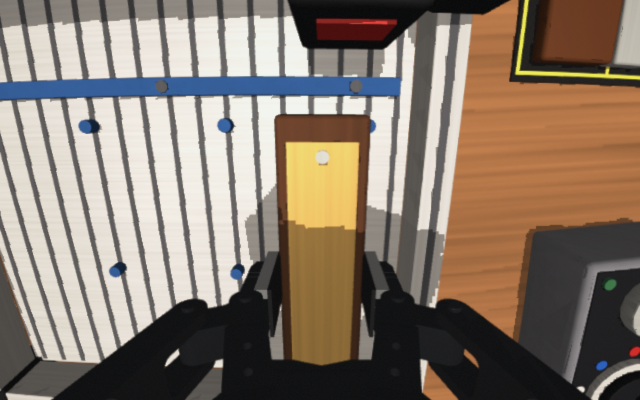

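The plaque is held straight at (322,240) over lane 3, short of the fence at row 87. Lowering it.

Emit:
move_arm(
  series="-0.2 0.2 4 0.4 -1; -0.2 0.2 7 0.4 -1; -0.2 0.2 8 0.4 -1; -0.2 0.2 8.3 0.4 -1; -0.2 0.2 8.3 0.4 -1; -0.2 0.2 8.3 0.4 -1; -0.2 0.2 8.3 0.4 -1",
)

```text
time_s: 31.68
position: [0.5196, -0.0824, 0.0383]
tool_rot: [[0.997, -0.075, 0.001], [-0.075, -0.997, -0.0], [0.001, 0.0, -1.0]]
ft_force: [-0.5, 0.2, -1.9]
grip_width: 0.0383
gripper_force: 61.2
```

Emit:
move_arm(
  series="0.4 0 0 0 -1; 0.8 0 0 0 -1; 1 0 0 0 -1; 1.1 0 0 0 -1; 1.2 0 0 0 -1; 1.3 0 0 0 -1; 1.4 0 0 0 -1; 1.4 0 0 0 -1",
)

```text
time_s: 32.67
position: [0.5325, -0.0833, 0.0382]
tool_rot: [[0.997, -0.075, -0.002], [-0.075, -0.997, 0.0], [-0.002, 0.0, -1.0]]
ft_force: [-7.7, -0.7, 9.1]
grip_width: 0.0382
gripper_force: 62.5
```

Emit:
move_arm(
  series="0 0.2 0 0 -1; 0 0.4 0 0 -1; 0 0.5 0 0 -1; 0 0.6 0 0 -1; 0 0.7 0 0 -1; 0 0.7 0 0 -1",
)

```text
time_s: 33.42
position: [0.5322, -0.0884, 0.0382]
tool_rot: [[0.997, -0.075, -0.002], [-0.075, -0.997, 0.003], [-0.002, -0.003, -1.0]]
ft_force: [-4.4, 10.6, 10.5]
grip_width: 0.0381
gripper_force: 62.6
```

Emit:
move_arm(
  series="0.1 0 0 0 -1; 0.1 0.05 0 0 -0.05; 0.1 0.05 0 0 0.05; 0.1 0.05 0 0 0.05; 0 0.3 0 0 0.05; 0 0.45 0 0 0.05; 0 0.55 0 0 0.05; 0 0.55 0 0 0.05",
)

```text
time_s: 34.42
position: [0.5338, -0.0918, 0.0381]
tool_rot: [[0.997, -0.077, 0.004], [-0.077, -0.997, 0.007], [0.003, -0.007, -1.0]]
ft_force: [9.9, 28.0, 3.8]
grip_width: 0.0449
gripper_force: 14.4
```

Emit:
move_arm(
  series="0 -0.35 0 0 0.05; 0 -0.35 0 0 0.2; 0 -0.35 0 0 0.2; 0 -0.35 -3 0 0.2; -3 -0.35 -4 0 -1; -7 -0.35 -4 0 -1; -10 -0.35 -4 0 -1; -10 -0.35 -4 0 -1",
)

```text
time_s: 35.42
position: [0.4316, -0.0849, 0.078]
tool_rot: [[0.997, -0.077, -0.001], [-0.077, -0.997, 0.0], [-0.001, -0.0, -1.0]]
ft_force: [0.5, 0.9, 0.4]
grip_width: 0.0
gripper_force: 0.0
```

Run:
```python
from pl import *; from fit import fit
w=grab('wrist','w12.png'); o=observe();print(o['position'],yaw(),o['grip_width'],o['q'][5])
brass(w,.031)
q,r,ok=fit(w);print('st2',q[:2],np.degrees(q[2]),r.round(1),ok)
a=q[2];print('st3',q[:2]-.1*np.array([-np.sin(a),np.cos(a)]))
cv2.imwrite('pics/c12.png',cv2.resize(w['pixels'][0:260,200:460],(600,600),interpolation=2))
S=np.array([.5317,-.0888]);u=np.array([np.cos(np.radians(-4.3)),np.sin(np.radians(-4.3))])
to(*(S-.094*u),.037,-4.3)
```

```text
[ 0.4330444  -0.08531038  0.0780862 ] -4.393067914600141 -0.00031038195631100183 67.81904321854812
brass px [  280     0    65   186 11107] c [512.4 -87.7] size [90.9 31. ] ang 175.7
st2 [0.53902666 0.01101858] -4.1285750891182476 [115.    0.4 115.1   0.4 115.    0. ] [False  True False  True False  True]
st3 [ 0.53182717 -0.08872192]
to [ 0.438 -0.082  0.037 -4.3  ] shift [ 0.46 -0.39  4.11] turn -0.1 rows>= 1
```

View pics/c12.png

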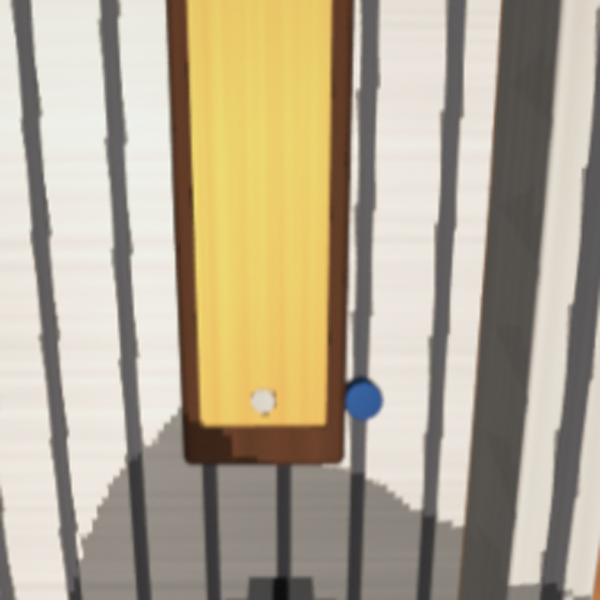

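In the crop, the plaque's edge at column 343 meets the pin at (363,400). That was my 15th picture, one over the limit of 14, so from here I'll check by numbers only. Next I push the plaque's end home.

Emit:
move_arm(
  series="0.4 -0.4 2 0 -1; 0.4 -0.4 4.1 0 -1; 0.4 -0.4 4.1 0 -1; 0.8 -0.4 4.1 0 -1; 1.1 -0.4 4.1 0 -1; 1.3 -0.4 4.1 0 -1; 1.4 -0.4 4.1 0 -1; 1.4 -0.4 4.1 0 -1",
)

```text
time_s: 36.48
position: [0.4456, -0.0815, 0.037]
tool_rot: [[0.997, -0.075, -0.004], [-0.075, -0.997, 0.001], [-0.004, -0.0, -1.0]]
ft_force: [-8.6, -1.2, 6.0]
grip_width: -0.0001
gripper_force: 4.3
```

Emit:
move_arm(
  series="-1 0 0 0 -1; -1 0 -5 0 -1; -1 0 -10 0 -1; -0.5 -2 -15 -8 0.4; 0 -7 -16 -18 0.4; 0 -12 -16 -28 0.4; 0 -17 -16 -38 0.4; 0 -22 -16 -48 0.4",
)

```text
time_s: 37.48
position: [0.4637, 0.1391, 0.1971]
tool_rot: [[0.719, 0.695, 0.001], [0.695, -0.719, 0.0], [0.001, 0.001, -1.0]]
ft_force: [0.4, -0.2, 0.4]
grip_width: 0.0593
gripper_force: 0.0
```

Run:
```python
from pl import *
o=observe();print(o['position'],yaw(),o['grip_width'],o['q'][5])
to(.4894,.335,.2,89.2)
```

```text
[0.46365584 0.13912355 0.19709536] 43.989529476830256 0.05934847957687132 48.65691176131105
to [ 0.489  0.335  0.2   89.2  ] shift [ 15.46 -12.3   -0.29] turn -45.2 rows>= 5
```

Emit:
move_arm(
  series="4 -3 0 -10 0.4; 8 -6 0 -20 0.4; 12 -9 0 -30 0.4; 15.5 -12.3 0 -40 0.4; 15.5 -12.3 0 -45 0.4; 15.5 -12.3 0 -45 0.4; 15.5 -12.3 0 -45 0.4",
)

```text
time_s: 38.35
position: [0.4911, 0.333, 0.197]
tool_rot: [[0.026, 1.0, 0.0], [1.0, -0.026, 0.0], [0.0, 0.0, -1.0]]
ft_force: [-0.0, 0.7, 0.6]
grip_width: 0.0593
gripper_force: 0.0
```

Run:
```python
from pl import *
w=grab('wrist','w13.png'); o=observe();print(o['position'],yaw(),o['grip_width'],o['q'][5])
brass(w)
to(.4894,.3415,.025,89.2)
```

```text
[0.49112063 0.33297624 0.19696814] 88.53709943724294 0.059781832859150924 24.175079069506477
brass px [ 169   89   71  136 4285] c [381. 363.] size [129.2  31.9] ang 100.5
brass px [ 301  110   35  131 4158] c [489.  341.9] size [128.8  31.6] ang 89.3
brass px [ 455  229   28   56 1074] c [645.8 253. ] size [64.9 24.3] ang 89.3
to [4.89e-01 3.42e-01 2.50e-02 8.92e+01] shift [ 0.85 -0.19 17.2 ] turn -0.7 rows>= 3
```

Emit:
move_arm(
  series="0.9 -0.2 5 -0.7 0.4; 0.9 -0.2 10 -0.7 0.4; 0.9 -0.2 15 -0.7 0.4; 0.9 -0.2 17 -0.7 0.4; 0.9 -0.2 17.2 -0.7 0.4; 0.9 -0.2 17.2 -0.7 0.4; 0.9 -0.2 17.2 -0.7 0.4",
)

```text
time_s: 39.28
position: [0.4899, 0.3427, 0.0261]
tool_rot: [[0.011, 1.0, 0.002], [1.0, -0.011, 0.001], [0.001, 0.002, -1.0]]
ft_force: [-0.3, 0.3, -0.4]
grip_width: 0.0597
gripper_force: 0.0
```

Emit:
move_arm(
  series="0 0 0 0 -1; 0 0 0 0 -1; 0 0 0 0 -1; 0 0 0 0 -1; 0 0 -4 0 -1; 0 0 -9 0 -1; 0 0 -14 0 -1; 0 0 -16 0 -1",
  force=60,
)

```text
time_s: 40.28
position: [0.4897, 0.3429, 0.1881]
tool_rot: [[0.011, 1.0, 0.004], [1.0, -0.011, 0.002], [0.002, 0.004, -1.0]]
ft_force: [-0.0, -0.1, -3.1]
grip_width: 0.0382
gripper_force: 61.2
```

Run:
```python
from h import *
o=observe();print(o['position'],yaw(),o['grip_width'],o['gripper_force'])
a=np.radians(-4.27);u=np.array([np.cos(a),np.sin(a)]);v=np.array([-u[1],u[0]])
P=np.array([.5391,.0109])-.012*u+.006*v; print(P)
to(*P,0.185,-4.27)
```

```text
[0.48970954 0.34286177 0.18809204] 89.37302218641256 0.038172748110697735 61.23119831085205
[0.52758005 0.01777682]
to [ 0.528  0.018  0.185 -4.27 ] shift [-32.47   4.14   0.31] turn 93.6 rows>= 9
```

Emit:
move_arm(
  series="-4 0.5 0 10 -1; -8 1 0 20 -1; -12 1.5 0 30 -1; -16 2 0 40 -1; -20 2.5 0 50 -1; -24 3 0 60 -1; -28 3.5 0 70 -1; -32 4.1 0 80 -1",
)

```text
time_s: 41.28
position: [0.5265, 0.0209, 0.1849]
tool_rot: [[0.988, 0.157, -0.0], [0.157, -0.988, 0.0], [-0.0, -0.0, -1.0]]
ft_force: [1.0, 0.8, -2.1]
grip_width: 0.0385
gripper_force: 61.2
```

Run:
```python
from h import *
o=observe();print(o['position'],yaw(),o['grip_width'],o['gripper_force'])
to(.5276,.0178,.0385,-4.27)
```

```text
[0.52651499 0.02090305 0.18488095] 9.03789588128269 0.038519016809267496 61.17026925086975
to [ 0.528  0.018  0.038 -4.27 ] shift [ 0.06  0.32 14.64] turn 13.3 rows>= 3
```

Emit:
move_arm(
  series="0 0.3 1 10 -1; 0.1 0.4 4 13.3 -1; 0.1 0.4 8 13.3 -1; 0.1 0.4 11 13.3 -1; 0.1 0.4 13 13.3 -1; 0.1 0.4 13 13.3 -1; 0.1 0.4 13 13.3 -1",
)

```text
time_s: 42.15
position: [0.5288, 0.0183, 0.0557]
tool_rot: [[0.998, -0.069, 0.001], [-0.069, -0.998, -0.0], [0.001, 0.0, -1.0]]
ft_force: [-0.6, -0.7, -1.0]
grip_width: 0.0383
gripper_force: 61.2
```

Run:
```python
from pl import *
o=observe();print(o['position'],yaw(),o['grip_width'],o['gripper_force'])
w=grab('wrist');brass(w,o['position'][2]-.006)
to(.5276,.0178,.0375,-4.27)
```

```text
[0.52878444 0.01829216 0.05567196] -3.9307728678680403 0.03826568702176257 61.15986943244934
brass px [  481   116    98   227 12101] c [541.  -75.5] size [111.5  26.9] ang 175.7
brass px [  284   140    76   225 14682] c [536.1  17. ] size [113.2  30.6] ang 175.9
to [ 0.528  0.018  0.038 -4.27 ] shift [-0.12  0.06  1.83] turn 0.3 rows>= 1
```

Emit:
move_arm(
  series="-0.1 0 1 0.4 -1; -0.1 0 1.8 0.4 -1; -0.1 0 1.8 0.4 -1; -0.1 0 1.8 0.4 -1",
)

```text
time_s: 42.7
position: [0.5273, 0.0184, 0.0365]
tool_rot: [[0.997, -0.076, -0.0], [-0.076, -0.997, 0.0], [-0.0, -0.0, -1.0]]
ft_force: [0.2, 0.5, -1.2]
grip_width: 0.0381
gripper_force: 62.8
```

Emit:
move_arm(
  series="0.4 0 0 0 -1; 0.8 0 0 0 -1; 1 0 0 0 -1; 1.1 0 0 0 -1; 1.2 0 0 0 -1; 1.3 0 0 0 -1; 1.35 0 0 0 -1; 1.35 0 0 0 -1",
)

```text
time_s: 43.7
position: [0.5396, 0.0176, 0.0365]
tool_rot: [[0.997, -0.076, -0.003], [-0.076, -0.997, 0.0], [-0.003, -0.0, -1.0]]
ft_force: [-6.2, -0.6, -0.2]
grip_width: 0.0379
gripper_force: 62.9
```

Emit:
move_arm(
  series="0 0.2 0 0 -1; 0 0.4 0 0 -1; 0 0.5 0 0 -1; 0 0.6 0 0 -1; 0 0.7 0 0 -1; 0 0.7 0 0 -1",
)

```text
time_s: 44.45
position: [0.5392, 0.0115, 0.0365]
tool_rot: [[0.997, -0.076, -0.003], [-0.076, -0.997, 0.002], [-0.003, -0.002, -1.0]]
ft_force: [-4.3, 5.0, -1.1]
grip_width: 0.0384
gripper_force: 62.9
```

Contact on both sides, at the expected place. Releasing, pushing with the side finger, then pushing from behind.

Emit:
move_arm(
  series="0.1 0.05 0 0 -1; 0.1 0.05 0 0 -0.05; 0.1 0.05 0 0 0.05; 0.1 0.05 0 0 0.05; 0 0.3 0 0 0.05; 0 0.45 0 0 0.05; 0 0.5 0 0 0.05; 0 0.5 0 0 0.05",
)

```text
time_s: 45.45
position: [0.5411, 0.0082, 0.0374]
tool_rot: [[0.997, -0.077, 0.004], [-0.077, -0.997, 0.005], [0.004, -0.005, -1.0]]
ft_force: [6.3, 21.0, 2.4]
grip_width: 0.0449
gripper_force: 10.5
```

Emit:
move_arm(
  series="0 -0.35 0 0 0.05; 0 -0.35 0 0 0.2; 0 -0.35 0 0 0.2; 0 -0.35 -3 0 0.2; -3 -0.35 -4 0 -1; -7 -0.35 -4 0 -1; -10 -0.35 -4 0 -1; -10 -0.35 -4 0 -1",
)

```text
time_s: 46.45
position: [0.4389, 0.0165, 0.077]
tool_rot: [[0.997, -0.076, -0.001], [-0.076, -0.997, 0.0], [-0.001, -0.0, -1.0]]
ft_force: [0.9, -0.1, 0.5]
grip_width: 0.0003
gripper_force: 0.0
```

Run:
```python
from pl import *
w=grab('wrist'); o=observe();print(o['position'],yaw(),o['grip_width'],o['q'][5])
brass(w,.031)
S=np.array([.5391,.0109]);u=np.array([np.cos(np.radians(-4.3)),np.sin(np.radians(-4.3))])
to(*(S-.094*u),.037,-4.3)
```

```text
[0.44042695 0.01617144 0.07709195] -4.366142663843484 -6.445927346830525e-05 81.01332551252621
brass px [  284     0    64   185 11105] c [519.8  12.1] size [89.8 30.9] ang 175.7
brass px [  469     0    82   185 10476] c [513.8 -87.2] size [92.5 30.8] ang 175.7
to [ 0.445  0.018  0.037 -4.3  ] shift [ 0.48 -0.21  4.01] turn -0.1 rows>= 1
```

Emit:
move_arm(
  series="0.4 -0.2 2 0 -1; 0.4 -0.2 4 0 -1; 0.4 -0.2 4 0 -1; 0.8 -0.2 4 0 -1; 1.1 -0.2 4 0 -1; 1.3 -0.2 4 0 -1; 1.4 -0.2 4 0 -1; 1.4 -0.2 4 0 -1",
)

```text
time_s: 47.5
position: [0.453, 0.0177, 0.0369]
tool_rot: [[0.997, -0.075, -0.004], [-0.075, -0.997, 0.0], [-0.004, -0.0, -1.0]]
ft_force: [-7.2, 0.0, 4.3]
grip_width: -0.0003
gripper_force: 3.6
```

Emit:
move_arm(
  series="-1 0 0 0 -1; -1 0 -5 0 -1; -1 0 -10 0 -1; -2 -3 -15 -8 0.4; -3 -7 -16 -18 0.4; -4 -12 -16 -28 0.4; -5 -17 -16 -38 0.4; -6 -22 -16 -48 0.4",
)

```text
time_s: 48.5
position: [0.4108, 0.2429, 0.197]
tool_rot: [[0.719, 0.694, 0.001], [0.694, -0.719, 0.0], [0.001, 0.001, -1.0]]
ft_force: [0.4, 0.2, 0.9]
grip_width: 0.0599
gripper_force: 0.0
```

Run:
```python
from pl import *
o=observe();print(o['position'],yaw(),o['grip_width'],o['q'][5])
to(.381,.355,.2,100.5)
```

```text
[0.4108347  0.24286952 0.19704675] 43.98731081454446 0.059909998183115314 62.346145017130624
to [  0.381   0.355   0.2   100.5  ] shift [  5.64 -10.14  -0.3 ] turn -56.5 rows>= 6
```

Emit:
move_arm(
  series="1 -2 0 -10 0.4; 2 -4 0 -20 0.4; 3 -6 0 -30 0.4; 4.5 -8 0 -40 0.4; 5.6 -10 0 -50 0.4; 5.6 -10 0 -56.5 0.4; 5.6 -10 0 -56.5 0.4; 5.6 -10 0 -56.5 0.4",
)

```text
time_s: 49.5
position: [0.3828, 0.3521, 0.1969]
tool_rot: [[-0.174, 0.985, 0.0], [0.985, 0.174, 0.0], [0.0, 0.0, -1.0]]
ft_force: [-0.1, -0.5, 0.1]
grip_width: 0.0596
gripper_force: 0.0
```

Run:
```python
from pl import *
w=grab('wrist'); o=observe();print(o['position'],yaw(),o['grip_width'],o['q'])
brass(w)
to(.381,.363,.0255,100.5)
```

```text
[0.38287765 0.35206838 0.19687375] 100.0372998017293 0.059657321525536516 [2.95421990e+01 2.14991525e+01 8.42142661e+01 3.38778931e-03
 7.42727068e+01 1.95039821e+01]
brass px [  93    0   38  203 4888] c [176.1 392.3] size [188.9  38.2] ang 89.8
brass px [ 436    0   44  104 1704] c [480.9 494.8] size [87.7 23.7] ang 91.4
brass px [ 515    0   75  115 3972] c [566.9 509.8] size [103.   42.3] ang 89.9
brass px [ 512    0  128  330 3826] c [639.4 399.9] size [347.8  32.3] ang 90.4
brass px [ 303  107   35  132 4226] c [380.4 363.2] size [129.3  31.6] ang 100.7
brass px [228 202  25  44 689] c [310.3 298.8] size [49.4 22.2] ang 84.6
brass px [152 276  22  28 483] c [229.8 207.6] size [37.9 23.9] ang 91.2
brass px [ 448  279   54   33 1277] c [573.5 259.9] size [60.3 41.1] ang 5.0
brass px [108 288  28  47 876] c [179.1 168.7] size [74.8 29.3] ang 81.1
brass px [ 57 325  26  40 472] c [117.6 105.1] size [59.6 30. ] ang 101.3
brass px [587 324  33  43 658] c [761.4 215.2] size [63.5 32.3] ang 92.1
to [3.810e-01 3.630e-01 2.600e-02 1.005e+02] shift [1.110e+00 1.000e-02 1.714e+01] turn -0.5 rows>= 3
```

Emit:
move_arm(
  series="1.1 0.1 5 -0.6 0.4; 1.1 0.1 10 -0.6 0.4; 1.1 0.1 15 -0.6 0.4; 1.1 0.1 17 -0.6 0.4; 1.1 0.1 17.2 -0.6 0.4; 1.1 0.1 17.2 -0.6 0.4; 1.1 0.1 17.2 -0.6 0.4",
)

```text
time_s: 50.42
position: [0.3824, 0.3636, 0.0259]
tool_rot: [[-0.187, 0.982, 0.002], [0.982, 0.187, 0.001], [0.001, 0.002, -1.0]]
ft_force: [0.9, -0.6, 0.5]
grip_width: 0.0599
gripper_force: 0.0
```

Emit:
move_arm(
  series="0 0 0 0 -1; 0 0 0 0 -1; 0 0 0 0 -1; 0 0 0 0 -1; 0 0 -4 0 -1; 0 0 -9 0 -1; 0 0 -14 0 -1; 0 0 -16 0 -1",
  force=60,
)

```text
time_s: 51.42
position: [0.3822, 0.3636, 0.1879]
tool_rot: [[-0.187, 0.982, 0.004], [0.982, 0.187, 0.002], [0.002, 0.004, -1.0]]
ft_force: [-0.3, 0.8, -3.1]
grip_width: 0.0381
gripper_force: 61.8
```

Run:
```python
from h import *
o=observe();print(o['position'],yaw(),o['grip_width'],o['gripper_force'])
a=np.radians(-4.27);u=np.array([np.cos(a),np.sin(a)]);v=np.array([-u[1],u[0]])
P=np.array([.54655,.1106])-.012*u+.006*v; print(P)
to(*P,0.185,-4.27)
```

```text
[0.38224495 0.36360871 0.18786252] 100.77045770434297 0.03813732454153142 61.76769733428955
[0.53503005 0.11747682]
to [ 0.535  0.117  0.185 -4.27 ] shift [-27.03  10.41   0.29] turn 105.0 rows>= 10
```

Emit:
move_arm(
  series="-3.4 1.3 0 10 -1; -6.8 2.6 0 20 -1; -10 4 0 30 -1; -13.5 5.2 0 40 -1; -17 6.5 0 50 -1; -20.5 8 0 60 -1; -24 9 0 70 -1; -27 10.4 0 80 -1",
)

```text
time_s: 52.42
position: [0.5346, 0.1163, 0.1848]
tool_rot: [[0.937, 0.349, -0.0], [0.349, -0.937, 0.0], [-0.0, -0.0, -1.0]]
ft_force: [0.2, 0.6, -2.9]
grip_width: 0.0381
gripper_force: 61.7
```

Run:
```python
from h import *
o=observe();print(o['position'],yaw(),o['grip_width'],o['gripper_force'])
to(.535,.1175,.055,-4.27)
```

```text
[0.53463245 0.11626925 0.18483181] 20.40336842905135 0.03808382250176423 61.71028017997742
to [ 0.535  0.118  0.055 -4.27 ] shift [ 0.08 -0.1  12.98] turn 24.7 rows>= 3
```

Emit:
move_arm(
  series="0 -0.1 1 10 -1; 0.1 -0.1 2 20 -1; 0.1 -0.1 6 25 -1; 0.1 -0.1 10 25 -1; 0.1 -0.1 13 25 -1; 0.1 -0.1 13 25 -1; 0.1 -0.1 13 25 -1",
)

```text
time_s: 53.3
position: [0.5357, 0.1188, 0.056]
tool_rot: [[0.997, -0.074, 0.002], [-0.074, -0.997, -0.0], [0.002, -0.0, -1.0]]
ft_force: [0.2, -0.3, -1.9]
grip_width: 0.0383
gripper_force: 61.7
```

Run:
```python
from pl import *
o=observe();print(o['position'],yaw(),o['grip_width'],o['gripper_force'])
w=grab('wrist');brass(w,o['position'][2]-.006)
to(.535,.1175,.0375,-4.27)
```

```text
[0.5356547  0.11882044 0.05600517] -4.229729243835302 0.03826030278027449 61.6710090637207
brass px [  483   114    97   227 12219] c [548.5  24.4] size [111.3  26.9] ang 175.8
brass px [  284   137    76   228 14919] c [543.6 117.3] size [114.4  30.7] ang 175.8
to [ 0.535  0.118  0.038 -4.27 ] shift [-0.07  0.14  1.88] turn 0.0 rows>= 1
```

Emit:
move_arm(
  series="-0.1 0.1 1 0 -1; -0.1 0.1 1.85 0 -1; -0.1 0.1 1.85 0 -1; -0.1 0.1 1.85 0 -1",
)

```text
time_s: 53.85
position: [0.5342, 0.1178, 0.0363]
tool_rot: [[0.997, -0.074, 0.0], [-0.074, -0.997, 0.0], [0.0, -0.0, -1.0]]
ft_force: [0.5, -0.8, 1.0]
grip_width: 0.0383
gripper_force: 63.6
```

Emit:
move_arm(
  series="0.4 0 0 0 -1; 0.8 0 0 0 -1; 1 0 0 0 -1; 1.1 0 0 0 -1; 1.2 0 0 0 -1; 1.3 0 0 0 -1; 1.35 0 0 0 -1; 1.35 0 0 0 -1",
)

```text
time_s: 54.85
position: [0.5458, 0.117, 0.0363]
tool_rot: [[0.997, -0.074, -0.004], [-0.074, -0.997, 0.0], [-0.004, 0.0, -1.0]]
ft_force: [-9.2, 0.8, 8.0]
grip_width: 0.0382
gripper_force: 64.4
```

Emit:
move_arm(
  series="0 0.2 0 0 -1; 0 0.4 0 0 -1; 0 0.5 0 0 -1; 0 0.6 0 0 -1; 0 0.7 0 0 -1; 0 0.7 0 0 -1",
)

```text
time_s: 55.6
position: [0.5454, 0.1115, 0.0363]
tool_rot: [[0.997, -0.074, -0.003], [-0.074, -0.997, 0.002], [-0.003, -0.002, -1.0]]
ft_force: [-8.0, 8.7, 7.1]
grip_width: 0.0382
gripper_force: 64.2
```

Emit:
move_arm(
  series="0.1 0.05 0 0 -1; 0.1 0.05 0 0 -0.05; 0.1 0.05 0 0 0.05; 0.1 0.05 0 0 0.05; 0 0.3 0 0 0.05; 0 0.45 0 0 0.05; 0 0.5 0 0 0.05; 0 0.5 0 0 0.05",
)

```text
time_s: 56.6
position: [0.548, 0.1079, 0.037]
tool_rot: [[0.997, -0.075, 0.005], [-0.075, -0.997, 0.006], [0.004, -0.006, -1.0]]
ft_force: [4.5, 21.3, 2.0]
grip_width: 0.0448
gripper_force: 10.8
```

Emit:
move_arm(
  series="0 -0.35 0 0 0.05; 0 -0.35 0 0 0.2; 0 -0.35 0 0 0.2; 0 -0.35 -3 0 0.2; -3 -0.35 -4 0 -1; -7 -0.35 -4 0 -1; -10 -0.35 -4 0 -1; -10 -0.35 -4 0 -1",
)

```text
time_s: 57.6
position: [0.4454, 0.1157, 0.0764]
tool_rot: [[0.997, -0.074, -0.001], [-0.074, -0.997, -0.0], [-0.001, 0.0, -1.0]]
ft_force: [0.7, -0.1, -0.2]
grip_width: -0.0002
gripper_force: 0.0
```

Run:
```python
from pl import *
w=grab('wrist'); o=observe();print(o['position'],yaw(),o['grip_width'],o['q'][5])
brass(w,.031)
S=np.array([.54655,.1106]);u=np.array([np.cos(np.radians(-4.3)),np.sin(np.radians(-4.3))])
to(*(S-.094*u),.037,-4.3)
```

```text
[0.44703758 0.11554571 0.07657922] -4.2453000497046425 7.353248323567919e-05 94.00563376608825
brass px [  282     0    66   184 11143] c [526.7 112. ] size [88.9 31. ] ang 175.8
brass px [  468     0    83   184 10498] c [521.   12.6] size [91.7 30.9] ang 175.7
to [ 0.453  0.118  0.037 -4.3  ] shift [ 0.56 -0.25  3.96] turn 0.1 rows>= 1
```

Push from behind, then rise over the bed to check all three.

Emit:
move_arm(
  series="0.4 -0.2 2 0 -1; 0.4 -0.2 3.95 0 -1; 0.4 -0.2 3.95 0 -1; 0.8 -0.2 3.95 0 -1; 1.1 -0.2 3.95 0 -1; 1.3 -0.2 3.95 0 -1; 1.45 -0.2 3.95 0 -1; 1.45 -0.2 3.95 0 -1",
)

```text
time_s: 58.65
position: [0.4604, 0.1168, 0.0368]
tool_rot: [[0.997, -0.074, -0.003], [-0.074, -0.997, 0.0], [-0.003, 0.0, -1.0]]
ft_force: [-4.9, 0.2, 3.2]
grip_width: -0.0002
gripper_force: 2.9
```

Emit:
move_arm(
  series="-1 0 0 0 -1; -1 0 -6 0 -1; -1 0 -12 0 -1; 0 4 -17 0 -1; 2 8 -22 0 -1; 5 9.5 -25 0 -1; 7 9.5 -25 0 -1; 7 9.5 -25 0 -1",
)

```text
time_s: 59.65
position: [0.5248, 0.0165, 0.2863]
tool_rot: [[0.997, -0.074, -0.0], [-0.074, -0.997, 0.0], [-0.0, -0.0, -1.0]]
ft_force: [-0.7, -0.3, 0.7]
grip_width: -0.0003
gripper_force: 0.0
```

```bash
cat > chk.py <<'E'
from pl import *; from fit import fit
o=observe();print(o['time_s'],o['position'],yaw(),o['grip_width'])
w=grab('wrist')
q,r,ok=fit(w);print('st2',q[:2],np.degrees(q[2]),r.round(1),ok)
a=q[2];R=np.array([[np.cos(a),np.sin(a)],[-np.sin(a),np.cos(a)]])
hsv=cv2.cvtColor(w['pixels'],cv2.COLOR_BGR2HSV)
m=cv2.morphologyEx(cv2.inRange(hsv,(14,90,110),(30,255,255)),cv2.MORPH_OPEN,np.ones((3,3)))
n,l,s,c=cv2.connectedComponentsWithStats(m)
for i in range(1,n):
    if s[i,4]>1500:
        ys,xs=np.where(l==i);c0,s0,b=cv2.minAreaRect(((atz(w,np.c_[xs,ys],.031)[:,:2]-q[:2])@R.T*1000).astype(np.float32))
        if 100<max(s0)<150 and min(s0)<45: print('in st2 frame',np.round(c0,1),np.round(s0,1),round(b,1))
t=grab('top')
for n in ['brush','gauge','brush_mat','gauge_mat','dye','thread_black','thread_brown']: print(n,[(round(r['score'],2),np.round(r['point'],3).tolist()) for r in spotter.mark_of(n,'top')][:2])
for n,z in [('brush',.018),('brush_mat',.003),('gauge',.015),('gauge_mat',.003)]: print(n,mask_rect(n,'top',t,z))
E
python3 chk.py
```

```text
59.65 [0.52479701 0.0165396  0.28632636] -4.258586542712358 -0.00031880790080874286
st2 [0.53856018 0.01083444] -4.245823435020649 [0.3 0.3 0.5 0.4 0.3 0.4] [ True  True  True  True  True  True]
in st2 frame [ 0.9 -0.1] [ 31.9 128.3] 89.5
in st2 frame [-0.1 99.6] [ 32.5 128.8] 89.9
in st2 frame [  0.1 -99.8] [129.   32.3] 0.1
brush [(0.62, [0.636, -0.321, -0.0]), (0.37, [0.454, -0.304, 0.09])]
gauge [(0.71, [0.478, -0.451, 0.002]), (0.4, [0.523, 0.028, 0.003])]
brush_mat [(0.67, [0.639, -0.323, 0.0])]
gauge_mat [(0.85, [0.481, -0.448, -0.002]), (0.69, [0.402, -0.589, -0.005])]
dye [(0.83, [0.738, -0.272, -0.0]), (0.15, [0.455, -0.306, 0.09])]
thread_black [(0.93, [0.713, 0.302, 0.006]), (0.31, [0.638, -0.321, -0.0])]
thread_brown [(0.95, [0.269, -0.338, 0.001]), (0.7, [0.376, -0.309, 0.104])]
brush [(0.71, array([ 0.6377, -0.3208]), 82.8, array([170.,  50.]))]
brush_mat [(0.81, array([ 0.6302, -0.3207]), 79.1, array([193.,  66.]))]
gauge [(0.5, array([ 0.477 , -0.4475]), -1.8, array([57., 33.]))]
gauge_mat [(0.95, array([ 0.4052, -0.5884]), -5.8, array([89., 59.])), (0.72, array([ 0.4807, -0.4474]), -10.6, array([92., 61.])), (0.31, array([ 0.538 , -0.0894]), -1.9, array([147.,  44.]))]
```

```bash
cat > fine.py <<'E'
from pl import *; from fit import fit
w=grab('wrist'); q,_,_=fit(w); a=q[2];R=np.array([[np.cos(a),np.sin(a)],[-np.sin(a),np.cos(a)]])
hsv=cv2.cvtColor(w['pixels'],cv2.COLOR_BGR2HSV)
m=cv2.morphologyEx(cv2.inRange(hsv,(14,90,110),(30,255,255)),cv2.MORPH_CLOSE,np.ones((7,7)))
n,l,s,c=cv2.connectedComponentsWithStats(m)
for i in range(1,n):
    if s[i,4]>1500:
        ys,xs=np.where(l==i);P=(atz(w,np.c_[xs,ys],.031)[:,:2]-q[:2])@R.T*1000
        if np.ptp(P[:,0])>140 or np.ptp(P[:,1])>45: continue
        C=np.cov(P.T);print(P.mean(0).round(1),'ang',np.degrees(.5*np.arctan2(2*C[0,1],C[0,0]-C[1,1])).round(2),'x',P[:,0].min().round(1),P[:,0].max().round(1))
E
python3 fine.py
python3 -c "
from h import *
to(.457,-.305,.2,0)"
```

```text
[ 3.4 99.6] ang 0.13 x -64.1 64.7
[4.5 0. ] ang 0.2 x -63.9 64.3
[  3.1 -99.8] ang 0.21 x -65.2 65.0
to [ 0.457 -0.305  0.2    0.   ] shift [-4.36 32.59  8.68] turn -4.2 rows>= 6
```

Emit:
move_arm(
  series="-0.5 5 1 -1 -1; -1 10 2 -2 -1; -2 15 4 -4 -1; -3 20 6 -4 -1; -4 25 8 -4 -1; -4.4 30 8.6 -4 -1; -4.4 32.6 8.6 -4 -1; -4.4 32.6 8.6 -4 -1",
)

```text
time_s: 61.35
position: [0.4566, -0.3061, 0.2008]
tool_rot: [[1.0, -0.006, 0.0], [-0.006, -1.0, -0.0], [0.0, 0.0, -1.0]]
ft_force: [0.6, -0.1, -0.6]
grip_width: -0.0
gripper_force: 0.0
```

Run:
```python
from h import *
w=grab('wrist','w20.png'); o=observe();print(o['position'],yaw(),o['ft_force'])
hsv=cv2.cvtColor(w['pixels'],cv2.COLOR_BGR2HSV)
m=cv2.inRange(hsv,(45,100,80),(80,255,255)); n,l,s,c=cv2.connectedComponentsWithStats(m)
for i in range(1,n):
    if s[i,4]>200: print('green',s[i],atz(w,[c[i]],.0925)[0].round(4))
# pointer line: white-ish pixels near the dial; marks
B=proj(w,[[.377,-.3067,.111]])[0];print('dial px',B)
m=cv2.inRange(hsv,(0,0,120),(180,60,255)); n,l,s,c=cv2.connectedComponentsWithStats(m)
for i in range(1,n):
    if s[i,4]>15 and np.linalg.norm(c[i]-B)<60:
        ys,xs=np.where(l==i); P=atz(w,np.c_[xs,ys],.111)[:,:2]*1000; print('white',s[i],P.mean(0).round(1),cv2.minAreaRect(P.astype(np.float32)))
m=cv2.inRange(hsv,(22,130,100),(36,255,255)); n,l,s,c=cv2.connectedComponentsWithStats(m)
for i in range(1,n):
    if s[i,4]>20: print('yellow',s[i],atz(w,[c[i]],.071)[0].round(4))
print('dial_grip',[(round(r['score'],2),np.round(r['point'],4).tolist()) for r in spotter.mark_of('dial_grip','wrist')])
to(.457,-.305,.1125,0)
```

```text
[ 0.45677735 -0.30480237  0.20091856] -0.2578000801322691 [ 0.73851224  1.07841587 -0.26179052]
green [302 192  33  33 838] [ 0.4589 -0.3047  0.0925]
dial px [321.21634572 313.14342915]
white [275 276  10   9  75] [ 407.3 -274.9] ((407.18212890625, -274.9222106933594), (6.910100936889648, 7.102079391479492), 87.53502655029297)
white [309 288   8   6  24] [ 398.7 -301.1] ((397.851806640625, -300.0660705566406), (5.402256965637207, 4.464962959289551), 89.40449523925781)
white [326 288   8   5  19] [ 398.9 -312.7] ((399.3359375, -312.73486328125), (2.836440086364746, 5.824885368347168), 37.39594650268555)
yellow [ 235    0  205   31 1071] [ 0.5941 -0.322   0.071 ]
yellow [431 125  57  71 487] [ 0.4985 -0.4115  0.071 ]
yellow [343 251  11  10  81] [ 0.4079 -0.3306  0.071 ]
dial_grip []
to [ 0.457 -0.305  0.112  0.   ] shift [0.01 0.09 8.85] turn -0.2 rows>= 2
```

Emit:
move_arm(
  series="0.1 0 4 0 -1; 0.1 0 7.5 0 -1; 0.1 0 8.7 0 -1; 0.1 0 9.2 0 -1; 0.1 0 9.5 0 -1; 0.1 0 9.65 0 -1; 0.1 0 9.75 0 -1; 0.1 0 9.75 0 -1",
)

```text
time_s: 62.45
position: [0.4581, -0.3051, 0.1051]
tool_rot: [[1.0, -0.004, 0.002], [-0.004, -1.0, -0.001], [0.002, 0.001, -1.0]]
ft_force: [-1.3, 5.2, 13.9]
grip_width: 0.0001
gripper_force: 6.6
```

The force of 13.9 N is well past the 5 N needed, at full travel. Release, then a final check of the scene.

Emit:
move_arm(
  series="0 0 0 0 -1; 0 0 -1 0 -1; 0 0 -4 0 -1; 0 0 -9 0 -1; 0 0 -14 0 -1; 0 -6 -17 0 -1; 0 -12 -18 0 -1; 1 -18 -18 0 -1",
)

```text
time_s: 63.45
position: [0.4679, -0.1249, 0.2849]
tool_rot: [[1.0, -0.006, 0.003], [-0.006, -1.0, -0.002], [0.003, 0.002, -1.0]]
ft_force: [1.3, 0.5, 0.2]
grip_width: -0.0
gripper_force: 0.0
```

Emit:
move_arm(
  series="2 -6 0 2 -1; 4 -12 0 4 -1; 5 -15 0 4 -1; 5 -15 0 4 -1; 5 -15 0 4 -1",
)

```text
time_s: 64.08
position: [0.5186, 0.023, 0.2834]
tool_rot: [[0.997, -0.074, 0.0], [-0.074, -0.997, -0.001], [0.0, 0.0, -1.0]]
ft_force: [0.5, 1.1, 0.1]
grip_width: 0.0003
gripper_force: 0.0
```

```bash
python3 chk.py; python3 fine.py
python3 - <<'E'
from h import *
w=grab('wrist'); B=proj(w,[[.377,-.3067,.111]])[0];print('dial px',B)
s=grab('scene')
print([(round(r['score'],2),np.round(r['point'],4).tolist()) for r in spotter.mark_of('start_top','wrist')])
hsv=cv2.cvtColor(w['pixels'],cv2.COLOR_BGR2HSV)
m=cv2.inRange(hsv,(0,0,130),(180,60,255)); n,l,st,c=cv2.connectedComponentsWithStats(m)
for i in range(1,n):
    if 10<st[i,4]<400 and np.linalg.norm(c[i]-B)<25:
        ys,xs=np.where(l==i); P=atz(w,np.c_[xs,ys],.111)[:,:2]*1000; print('white',st[i],P.mean(0).round(1),cv2.minAreaRect(P.astype(np.float32)))
E
```

```text
64.075 [0.51861196 0.02297724 0.2834397 ] -4.259553384124391 0.00025491279693483685
st2 [0.53887516 0.01049563] -4.297526067718575 [0.4 0.3 0.4 0.6 0.4 0.3] [ True  True  True  True  True  True]
in st2 frame [ 0.4 -0.2] [ 32.1 128.5] 89.8
in st2 frame [-0.6 99.7] [129.1  32.4] 0.2
in st2 frame [ -0.3 -99.7] [ 32.2 129.4] 90.0
brush [(0.75, [0.637, -0.324, 0.003]), (0.55, [0.537, 0.013, 0.01])]
gauge [(0.63, [0.48, -0.453, -0.001]), (0.45, [0.714, 0.3, 0.003])]
brush_mat [(0.77, [0.641, -0.323, 0.0]), (0.4, [0.638, -0.324, 0.002])]
gauge_mat [(0.68, [0.478, -0.449, -0.002]), (0.63, [0.403, -0.591, -0.004])]
dye [(0.92, [0.738, -0.276, 0.001])]
thread_black [(0.73, [0.713, 0.303, 0.004]), (0.25, [0.636, -0.323, 0.003])]
thread_brown [(0.6, [0.273, -0.335, -0.001]), (0.54, [0.535, 0.014, 0.012])]
brush []
brush_mat [(0.69, array([ 0.6398, -0.322 ]), 86.3, array([189.,  70.]))]
gauge [(0.76, array([ 0.4768, -0.4475]), -1.8, array([63., 39.])), (0.73, array([ 0.535 , -0.0883]), -4.1, array([150.,  41.])), (0.6, array([ 0.2711, -0.3434]), -89.2, array([87., 67.])), (0.32, array([ 0.4182, -0.3109]), 0.8, array([164., 113.]))]
gauge_mat [(0.92, array([ 0.4051, -0.5872]), -6.7, array([91., 63.])), (0.63, array([ 0.4801, -0.4479]), -8.9, array([90., 60.])), (0.6, array([ 0.419 , -0.3137]), 0.8, array([165., 118.])), (0.49, array([ 0.4798, -0.4513]), -1.8, array([60., 33.]))]
[ 2.8 99.5] ang 0.12 x -65.3 64.7
[ 4.3 -0.2] ang 0.06 x -63.7 64.7
[  3.  -99.7] ang 0.02 x -64.8 64.6
dial px [617.98635747 290.40557566]
[(0.8, [0.4555, -0.309, 0.0922]), (0.53, [0.5315, -0.0906, 0.0153])]
white [620 274  14  14  50] [ 389.  -314.9] ((388.7127380371094, -314.7434997558594), (3.3051533699035645, 19.796630859375), 51.3539924621582)
```

```bash
python3 -c "
from rig import order
print(order.close_job())"
```

```text
the job is handed in; nothing more can be done
None
```

I handed the job in at about 64 s: gauge and brush back on their mats, three plaques home within about 1 mm, dial on yellow, start pressed fully and released; the verdict came back blank, and I viewed 15 pictures, one over the limit of 14.

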